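# Set the finisher's work rest and hang up the hammers

## Robot

A 6-joint arm with a two-finger parallel gripper is mounted at the origin on the work surface. World frame = base frame: x ahead of the robot, y to its left, z up, the work surface at z = 0. Lengths are in mm, angles in rad, forces in N, time in s.
With the tool pointing down it reaches from about 375 to 925 mm from the base axis. Payload 5.7 kg.
Tool frame: the origin (TCP) lies on the centre line of the jaws, within the pads' length; the fingertips stand ahead of it and the grasp point (between the pads) lies 6 mm ahead of it (ctrl.nose_length is the x of the fingertips in the tool frame, in mm); x points along the fingers, y is the direction in which the jaws open and shut, and the axes are right-handed (so a half turn about x gives the same grasp; the last joint's range is limited). The gripper opens to 85 mm and grips with 20 to 120 N. Pads are 22 mm wide; open, the fingers measure 114 mm over their backs; the gripper's body (76 mm by 85 mm) begins 54 mm behind the grasp point. The pads swing forward as they close: fully open they stand 13 mm farther back than shut.
Start: joints at [-1.419, 0.359, 1.51, -0, 1.272, -0.115], TCP at [158.174, -578.746, 256.267] pointing down, gripper open.
Joint ranges: [-2.97, 2.97], [-1.01, 2.36], [0.21, 2.38], [-0.96, 4.11], [0.2, 2.71], [-2.98, 2.98]. Speed limits (rad/s): [2.39, 2.39, 3.14, 3.14, 3.14, 3.14].

## Interface

Orientations are given as a rotation vector (axis times angle).
In Python, from plant import ctrl, vision gives the robot as it stands.
- The arm moves only by the tool send_rows, never from a script. Its argument "deltas" is one flat list of numbers, 5 for each row, row after row: the closure in counts, from 0 (fully open) to 255 (shut), then the shift along the tool's x, y, z in m, then the turn about the tool's x in rad. A call has 1 to 8 rows; each row shifts and turns the commanded pose from where the row before left it, along the tool's axes as they then stand; what a row does not reach is not made up. A row lasts 1/10 s, in which the tool goes at most 50 mm and 8.59 degrees, less where a joint would pass 70% of its speed; a pose out of reach is approached as far as the arm can. A call is refused whole if a number of a shift passes 0.05 or a number of a turn 0.15, either way. A call with a gripper value outside its range is refused whole. The fingers move at their own pace and stop on an object; the grip force is fixed at half the most. Time passes only in rows, so rows that do not move let the fingers close. It gives the time, the measured TCP pose, the force and the opening at its end, in the units of the state.
- ctrl.read_state(): the state, without advancing time (a new reading comes with each control period).
- vision.camera(name): name is "side" or "top" or "wrist"; returns a dict with "img" (420x560x3 uint8, blue, green, red), "range_z" (420x560 float32, mm along the optical axis (not along the pixel's ray), 0 where there is no reading), "camera_matrix" (3x3 intrinsics, pixels), "xyz" and "orientation" of the camera in the world. Camera axes: x right, y down, z forward; pixel columns grow to the right and rows downward; lengths in mm; the calibration is good to about 2 mm. A picture is of the moment at which its call begins.
- ctrl.hand_in(): hands the job in, once; it reports no verdict.
The state is a dict: "time": time; "joint_pos": joint angles; "qvel": joint speeds; "tau": joint torques, N m; "ee_pos": TCP position; "tool_rot": TCP orientation; "ft_force": force on the tool from outside, world axes, zero at the start; "torque": the same for the moment, N m; "gripper_width": opening from 0.0 (shut) to 1.0 (fully open).
Only numpy, scipy, OpenCV 4.12 (cv2) and the standard library are available. Lean on these libraries where they do the work, as an engineer would, in place of code of your own. Each camera call takes 0.05 s, during which the arm holds its last target. There are 200 camera calls.

## Task

A new sanding wheel has been fitted on the sole finisher: lower the setting gauge's blade into the gap between the work rest and the wheel, stop towards the rest, until the stop sits on the rest, slide the rest up by its knob until the blade is just nipped against the wheel, and lock the red-ball clamp lever fully over towards the wheel while the gauge is still in. Then draw the gauge out and put it fully home in its block, leaving the rest as set. Clear the bench for running by hanging every hammer that lies on it in a free ring of the ring rail, dropped handle-first until its head sits on the ring (before or after the setting); leave the mallet hanging and do not knock over the glue tin or the nail cup.

Things in the scene. Friction and masses are not known exactly. Their poses are not given: they have to be found in the camera images.
- rest (a joint): Slide of the work rest, m: 0 = fully back, grows towards the sanding wheel, stop at 0.0165. Open gap between rest edge and wheel = 18 mm minus this (12 to 18 mm at the start). Drags with about 9 N and stays where left.
- rest_edge (a point): Work rest: level steel plate, 60 mm deep, 70 wide, 8 thick, top 150 mm up. Point: middle of the top edge facing the wheel. x level towards the wheel (sliding direction), y left along the edge, z up. The fixed brown-rimmed wheel (150 mm diameter, 30 wide, same y) is nearest 4 mm below the rest's top. A hood (250 mm high) covers its rear half; the motor begins 62 mm to its left.
- rest_knob (a point): Top centre of the upright black knob (20 mm diameter, 40 mm tall) that moves the rest. It stands on the rest's slide bar, 32 mm clear of the plate's front edge on the side away from the wheel; its top is 10.5 mm lower than the rest's top. Axes as rest_edge.
- clamp (a joint): Clamp lever of the rest, rad: 0 = leaning away from the wheel (loose), 1.0 = leaning towards the wheel (locked, stop). 0 to 0.2 at the start. Stiff (about 1.5 N at the ball), stays where left.
- clamp_ball (a point): Centre of the dark red ball (28 mm diameter) on the clamp lever, a thin steel rod 85 mm left of the rest's middle. The lever turns about a level shaft parallel to the rest's edge, 100 mm from this point, 75 mm above the bench. The ball swings along the rest's x from 48 mm before the shaft to 48 mm behind it, 163 to 175 mm up.
- gauge: Setting gauge, 160 g: steel blade 4 mm thick (x), 30 wide (y), 40 long below its stop, yellow grip above. Origin: middle of the blade at the stop's underside, z up. Stop: shelf 8 mm thick, 30 wide, reaching to x = -30 mm; +x side flush at x = 2 mm. Grip: x -14 to -2, y -22 to 22, z 8 to 70 mm. Balance at x = -8. Starts standing in its block.
- block_slot (a point): Mouth centre of the slot in the fixed wooden gauge block (64 x 80 mm, 55 tall). Slot 8 mm wide (x), 36 long (y), 46 deep; z up. At the start the gauge stands in it, stop on the block's top and towards -x, axes along the block's.
- hammer_steel: Shoemaker's hammer with pale wooden handle and bright steel head: 26 x 26 mm, 33 mm round face at one end, 83 mm long over all. Handle 18 x 18 mm, 165 mm long; about 260 g, balance near the head. Origin at mid-handle on its axis, x along the handle to the head, y along the head. Starts lying on its side on the bench. May be absent.
- hammer_steel_neck (a point): Point on the handle's axis at the underside of the head of hammer_steel (83 mm along x from its origin); axes as the hammer's.
- hammer_nylon: Soft-faced hammer with red handle, dark steel head 32 x 30 mm with round white nylon faces, 82 mm long over all. Handle 18 x 18 mm, 165 mm long; about 260 g, balance near the head. Origin at mid-handle on its axis, x along the handle to the head, y along the head. Starts lying on its side on the bench. May be absent.
- hammer_nylon_neck (a point): Point on the handle's axis at the underside of the head of hammer_nylon (83 mm along x from its origin); axes as the hammer's.
- hammer_brass: Hammer with black handle and square brass head, 80 mm long, 24 mm tall along the handle, 26 mm thick. Handle 18 x 18 mm, 165 mm long; about 260 g, balance near the head. Origin at mid-handle on its axis, x along the handle to the head, y along the head. Starts lying on its side on the bench. May be absent.
- hammer_brass_neck (a point): Point on the handle's axis at the underside of the head of hammer_brass (83 mm along x from its origin); axes as the hammer's.
- ring0 (a point): Centre of ring 0 of the ring rail (nearest the finisher) at its top, 185 mm up. Rings: 8 mm round steel, 40 mm clear inside, 58 over all, 100 mm apart, open beneath. The rail's bar is 36 mm behind the centres, 4 mm below the tops. x towards the bar (away from the robot), z up.
- ring1 (a point): Centre of ring 1 of the ring rail (next along) at its top, 185 mm up. Rings: 8 mm round steel, 40 mm clear inside, 58 over all, 100 mm apart, open beneath. The rail's bar is 36 mm behind the centres, 4 mm below the tops. x towards the bar (away from the robot), z up.
- ring2 (a point): Centre of ring 2 of the ring rail (next along) at its top, 185 mm up. Rings: 8 mm round steel, 40 mm clear inside, 58 over all, 100 mm apart, open beneath. The rail's bar is 36 mm behind the centres, 4 mm below the tops. x towards the bar (away from the robot), z up.
- ring3 (a point): Centre of ring 3 of the ring rail (outermost, holds the mallet) at its top, 185 mm up. Rings: 8 mm round steel, 40 mm clear inside, 58 over all, 100 mm apart, open beneath. The rail's bar is 36 mm behind the centres, 4 mm below the tops. x towards the bar (away from the robot), z up.
- mallet: Rubber mallet (wooden handle, black head 38 mm thick and 80 mm long) hanging in ring 3; to be left there. Origin at the head's underside, z up.
- glue_tin: Yellow glue tin, 84 mm diameter, 105 mm tall, standing at the right; origin at its foot. To be left standing.
- nail_cup: Small aluminium nail cup, 70 mm diameter, 55 mm tall, at the left; origin at its foot. To be left standing.

How it is judged (in metres and radians):
On the way, in this order (a step that is already met when the one before it is completed fails the run):
1. the gauge's blade stands in the gap with its stop on the rest (z of gauge in the frame of rest_edge between -0.007 and 0.005 m and y of gauge in the frame of rest_edge between -0.012 and 0.012 m and x of gauge in the frame of rest_edge between 0 and 0.0175 m and angle between gauge's own z axis and vertical below 0.2 rad and value of joint rest below 0.0115 m), for 0.2 s.
2. the rest is closed up to the blade, the gauge still fully in (z of gauge in the frame of rest_edge between -0.007 and 0.005 m and y of gauge in the frame of rest_edge between -0.012 and 0.012 m and x of gauge in the frame of rest_edge between 0 and 0.0175 m and angle between gauge's own z axis and vertical below 0.2 rad and value of joint rest between 0.0126 and 0.0152 m), for 0.2 s.
3. the clamp lever is locked with the gauge still in and the rest as set (all of step 2 and value of joint clamp above 0.85 rad), for 0.2 s.
4. the gauge is drawn out of the gap (value of joint rest between 0.0126 and 0.0152 m and z of gauge in the frame of rest_edge above 0.042 m), for 0.1 s.
At the end, for the whole second after the job is handed in: Rest gap 2.8 to 5.4 mm; clamp above 0.85 rad; gauge in its block, stop within 5 mm of its top; each hammer present hangs in ring 0, 1 or 2, head underside within 10 mm of ring top and 16 mm of its centre, within 0.35 rad of upright; all at rest (value of joint rest between 0.0126 and 0.0152 m and value of joint clamp above 0.85 rad and x of gauge in the frame of block_slot between -0.007 and 0.007 m and y of gauge in the frame of block_slot between -0.009 and 0.009 m and z of gauge in the frame of block_slot between -0.005 and 0.005 m and linear speed of gauge below 0.03 m/s and ((horizontal distance between hammer_steel_neck and ring0 below 0.016 m and z of hammer_steel_neck in the frame of ring0 between -0.008 and 0.01 m) or (horizontal distance between hammer_steel_neck and ring1 below 0.016 m and z of hammer_steel_neck in the frame of ring1 between -0.008 and 0.01 m) or (horizontal distance between hammer_steel_neck and ring2 below 0.016 m and z of hammer_steel_neck in the frame of ring2 between -0.008 and 0.01 m)) and angle between each of hammer_steel, hammer_nylon, hammer_brass's own x axis and vertical below 0.35 rad and linear speed of each of hammer_steel, hammer_nylon, hammer_brass below 0.06 m/s and ((horizontal distance between hammer_nylon_neck and ring0 below 0.016 m and z of hammer_nylon_neck in the frame of ring0 between -0.008 and 0.01 m) or (horizontal distance between hammer_nylon_neck and ring1 below 0.016 m and z of hammer_nylon_neck in the frame of ring1 between -0.008 and 0.01 m) or (horizontal distance between hammer_nylon_neck and ring2 below 0.016 m and z of hammer_nylon_neck in the frame of ring2 between -0.008 and 0.01 m)) and ((horizontal distance between hammer_brass_neck and ring0 below 0.016 m and z of hammer_brass_neck in the frame of ring0 between -0.008 and 0.01 m) or (horizontal distance between hammer_brass_neck and ring1 below 0.016 m and z of hammer_brass_neck in the frame of ring1 between -0.008 and 0.01 m) or (horizontal distance between hammer_brass_neck and ring2 below 0.016 m and z of hammer_brass_neck in the frame of ring2 between -0.008 and 0.01 m))); the robot touches nothing.
It fails at once if the hanging mallet is lifted out of its ring (distance of mallet from where it was at the start of the episode above 0.05 m).
It fails at once if the glue tin or the nail cup is knocked over (angle between any of glue_tin, nail_cup's own z axis and vertical above 0.6 rad).
Of hammer_steel, hammer_nylon, hammer_brass only 2 to 3 are there at a start; the rules pass over those that are not, and their reading is None.
At some moment in a run one of hammer_steel, hammer_nylon, hammer_brass may be knocked a few centimetres aside while the robot is not near it.
It also fails if it takes over 210 s, if anything falls off the work surface, if the arm or the gripper's body presses on something with over 40 N, if the wrist force passes 120 N, or if a joint passes its speed limit or range.

## Working session

There is one attempt and no reset: what is moved stays moved. The work goes in short steps, Python scripts to look and compute and a tool call to move; the robot and the scene stay as the last step left them, time stands still between calls to the robot, and variables do not carry over. Pictures are saved under pics/ and viewed, on a budget of 17 in all, crops included, one or two more only if the job needs it, and the job is handed in when it is done.

Besides the shell and the picture viewer there is one more tool, called after ">>>" as a command line: name --argument value ..., lists and objects as JSON in quotes. send_rows: Moves the arm, as the interface text tells. Its arguments: {"type":"object","properties":{"deltas":{"type":"array"}},"required":["deltas"]}

```bash
ls; mkdir -p pics; cat > h.py <<'E'
import numpy as np, cv2
from scipy.spatial.transform import Rotation as R
from plant import ctrl, vision
def rot(o):
    o=np.array(o,float)
    return o if o.shape==(3,3) else R.from_rotvec(o).as_matrix()
def cam(n):
    c=vision.camera(n); 
    K=np.array(c["camera_matrix"]);h,w=c["range_z"].shape
    u,v=np.meshgrid(np.arange(w),np.arange(h)); z=c["range_z"]
    d=np.stack([(u-K[0,2])/K[0,0],(v-K[1,2])/K[1,1],np.ones_like(z)],-1)
    c["R"]=rot(c["orientation"]); c["o"]=np.array(c["xyz"]); c["d"]=d@c["R"].T
    c["P"]=c["d"]*z[...,None]+c["o"]; c["P"][z<=0]=np.nan
    return c
def ray(c,u,v,z):
    K=np.array(c["camera_matrix"]);d=c["R"]@np.array([(u-K[0,2])/K[0,0],(v-K[1,2])/K[1,1],1])
    return c["o"]+d*(z-c["o"][2])/d[2]
E
python3 - <<'E'
from h import *
print(ctrl.read_state(), ctrl.nose_length)
for n in("top","side"):
    c=cam(n); cv2.imwrite(f"pics/{n}0.png",c["img"]); print(n,c["xyz"],c["orientation"],c["camera_matrix"])
    np.savez(f"{n}0.npz",P=c["P"],img=c["img"])
E
```

```text
pics
{'time': 0.0, 'joint_pos': array([-1.41909728e+00,  3.59520655e-01,  1.51145739e+00, -1.59910912e-05,
        1.27250319e+00, -1.15098736e-01]), 'qvel': array([-6.93752853e-04, -1.00161577e-03, -1.32578834e-04,  5.92909250e-05,
       -3.17494847e-04,  1.27134656e-03]), 'tau': array([ 9.38946687e-04, -5.27605391e+01, -2.78622347e+01, -8.86434947e-06,
        1.32741869e-02,  3.52081065e-05]), 'ee_pos': array([ 158.07570031, -578.12902986,  255.43473459]), 'tool_rot': array([ 2.07965934,  0.2810745 , -2.07976392]), 'ft_force': array([-0.41428899, -0.97338583, -0.43572648]), 'torque': array([-0.00837223,  0.01772363,  0.0443323 ]), 'gripper_width': 1.0000724152640972} 25.0
top [ 363.14858886   -3.09134843 1362.94544102] [-2.18431982  2.1286934  -0.11117261] [[420.20506106   0.         282.92278902]
 [  0.         420.20506106 207.13356036]
 [  0.           0.           1.        ]]
side [ 245.85238719 1024.4668268  1089.75350266] [-0.35664656  2.73758824 -1.23427825] [[472.76329252   0.         281.94121852]
 [  0.         472.76329252 206.66587463]
 [  0.           0.           1.        ]]
```

View pics/top0.png

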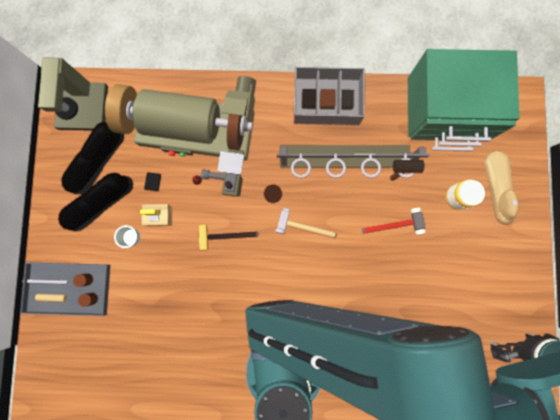

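View pics/side0.png

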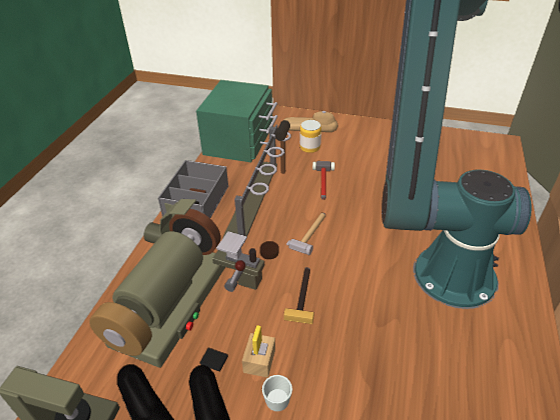

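The top view has brass hammer (head ~203,237), steel (~283,220), nylon (~418,222), four rings (row 167, columns 300–405), the rest (230,160), clamp ball (197,180) and gauge block (155,215). The side view agrees. All three hammers are present. Next come coarse positions.

```bash
python3 - <<'E'
import numpy as np,cv2
d=np.load("top0.npz");P=d["P"];img=d["img"];hsv=cv2.cvtColor(img,cv2.COLOR_BGR2HSV)
def box(n,r0,r1,c0,c1,zl,zh,hs=None):
    s=P[r0:r1,c0:c1];m=(s[...,2]>zl)&(s[...,2]<zh)
    if hs: m&=cv2.inRange(hsv[r0:r1,c0:c1],hs[0],hs[1])>0
    q=s[m]
    if len(q)<3: print(n,len(q));return
    r=cv2.minAreaRect(q[:,:2].astype(np.float32))
    print(n,len(q),"med",np.median(q,0).round(1),"rect",np.round(r[0],1),np.round(r[1],1),round(r[2],1),"z",q[:,2].min().round(),q[:,2].max().round())
box("rest plate",145,180,212,246,140,158)
box("knob",165,200,222,250,125,147)
box("ball",170,190,186,206,150,200,((0,80,30),(12,255,255)))
box("ball2",170,190,186,206,150,200)
box("block top",200,230,135,178,48,60)
box("gauge grip",200,230,135,178,80,140)
box("brass head",222,254,194,212,8,60)
box("brass all",222,254,190,262,8,60)
box("steel all",200,242,272,340,8,60)
box("steel head",200,240,272,290,10,60)
box("nylon all",200,240,355,430,8,60)
box("nylon head",200,240,410,430,10,60)
for i,c in enumerate((300,335,370)): box(f"ring{i}",155,182,c-14,c+14,170,200)
box("rings row",157,182,286,388,170,200)
box("wheel",105,155,222,248,160,240)
box("motor/base",90,160,130,222,60,260)
box("cup",220,255,108,142,30,80); box("tin",170,215,440,490,70,130)
box("mallet",150,190,380,430,195,300)
np.set_printoptions(linewidth=220,suppress=True)
print(P[140:200:2,214:248:3,2].round())
E
```

```text
rest plate 509 med [631.4 172.1 149.3] rect [644.  171.3] [69.9 87.3] 82.7 z 141.0 158.0
knob 80 med [577.7 176.2 142.3] rect [592.4 167.5] [65.  56.7] 2.0 z 127.0 147.0
ball 75 med [571.3 263.  177.8] rect [572.1 264.1] [24.  26.2] 12.7 z 163.0 185.0
ball2 75 med [571.3 263.  177.8] rect [572.1 264.1] [24.  26.2] 12.7 z 163.0 185.0
block top 367 med [476.4 410.3  54.1] rect [479.1 418.7] [63.6 82.2] 1.6 z 48.0 60.0
gauge grip 96 med [481.  415.  121.3] rect [481.7 417.1] [11.6 43.3] 2.0 z 80.0 131.0
brass head 228 med [414.9 267.2  24.2] rect [414.9 261.5] [79.9 39.7] 4.7 z 9.0 32.0
brass all 493 med [421.2 230.5  20.5] rect [412.2 190.4] [189.3  80. ] 88.9 z 8.0 32.0
steel all 522 med [455.9 -15.5  21.5] rect [483.6 -51.5] [208.2 108.6] 87.9 z 8.0 36.0
steel head 244 med [472.2  15.6  25.7] rect [487.   19.9] [113.  49.] 7.2 z 11.0 36.0
nylon all 572 med [ 470.1 -394.2   23.4] rect [ 490.3 -347.3] [102.6 218.9] 2.8 z 8.0 40.0
nylon head 289 med [ 483.1 -412.4   28.9] rect [ 483.2 -411.1] [81.1 42.8] 10.3 z 13.0 40.0
ring0 208 med [627.2 -32.5 182.4] rect [618.8 -31.4] [66.9 77.8] 0
[... 1908 characters left out ...]
  -0.]
 [ 83.  81.  76.  84. 102.  99. 101.  97.  82.  36.   0.   1.]
 [ -2.   0.   1.  86. 100.  96.  98.  97.  81.  26.  -0.  -2.]
 [ -2.   2.  -4.  84. 136. 138. 100.  87.  82.  20.  -3.   2.]
 [  2.   1.  -1.  84. 141. 141.  96.  80.  84.  18.   2.  -3.]
 [ -1.  -0.  -5.  83. 143. 136.  98.  88.  73.   0.  -2.   2.]
 [  2.  -1.   2.  87.  99. 120.  97.  84.  69.   1.  -2.  -2.]
 [ -3.   5.  -2.  86. 100.  96. 101.  83.  51.  -0.  -1.  -7.]
 [ -3.   2.   1.  82.  84.  80.  85.  86.  57.   3.  -0.   3.]
 [ -3.  -3.   4.  79.  82.  81.  83.  82.  44.  -0.   1.  -4.]
 [ -2.   7.   2.  -0.  -1.   1.  65.  78.  10.   1.   4.  -5.]
 [ -1.   7.   1.  -0.  -1.  -2.  -5.  -4.   0.  -1.   4.   5.]]
```

>>> send_rows --deltas '[0,-0.02,0,0,0,0,-0.02,0,0,0]'

```text
time: 0.3
ee_pos: [158.0, -577.8, 295.5]
tool_rot: [2.08, 0.283, -2.08]
ft_force: [-0.3, -0.5, 0.3]
gripper_width: 0.999
```

```bash
cat >> h.py <<'E'
def axes():
    s=ctrl.read_state(); M=rot(s["tool_rot"]); return s,M
def plan(xy=None,z=None,yaw=None,dxy=None):
    """print shift (tool x,y,z, m) & turn to reach; yaw deg of jaw axis (mod 180), applied AFTER the shift"""
    s,M=axes(); p=np.array(s["ee_pos"]); t=p.copy()
    if xy is not None: t[:2]=xy
    if dxy is not None: t[:2]+=dxy
    if z is not None: t[2]=z
    d=M.T@(t-p)/1000; y0=np.degrees(np.arctan2(M[1,1],M[0,1]))
    out=f"t={s['time']:.1f} p={p.round(1)} jawyaw={y0:.1f} q6={s['joint_pos'][5]:.2f} shift={d.round(4)}"
    if yaw is not None:
        a=(yaw-y0+90)%180-90; out+=f" turn={-np.radians(a):.3f} (q6 sign: check)"
        Y=np.radians(y0+a); 
        yv=np.array([np.cos(Y),np.sin(Y),0]); xv=np.array([0,0,-1]); zv=np.cross(xv,yv)
        out+=f" shift_if_turned_first={(np.stack([xv,yv,zv])@(t-p)/1000).round(4)}"
    print(out)
E
python3 - <<'E'
from h import *
s,M=axes();print(M.round(3))
plan((480,-405),250,10.3)
d=np.load("top0.npz");P=d["P"]
def L(n,r0,r1,c0,c1,zt):
    q=P[r0:r1,c0:c1].reshape(-1,3); 
    h=q[q[:,2]>zt]; r=cv2.minAreaRect(h[:,:2].astype(np.float32)); print(n,len(h),np.round(r,1) if 0 else r)
    a=q[(q[:,2]>11)]; v=cv2.fitLine(a[:,:2].astype(np.float32),cv2.DIST_HUBER,0,.01,.01).ravel();
L("nylon",195,245,355,430,29);L("steel",195,245,268,340,26);L("brass",215,260,190,262,24)
E
```

```text
[[-0.     0.264 -0.965]
 [ 0.003 -0.965 -0.264]
 [-1.    -0.003 -0.   ]]
t=0.3 p=[ 158.  -577.8  295.5] jawyaw=-74.7 q6=-0.12 shift=[ 0.0459 -0.0817 -0.3561] turn=-1.484 (q6 sign: check) shift_if_turned_first=[ 0.0455  0.3477 -0.1125]
nylon 142 ((483.22967529296875, -414.23822021484375), (80.9603042602539, 31.50027847290039), 15.60168170928955)
steel 128 ((472.34228515625, 12.323921203613281), (174.51348876953125, 82.37825775146484), 47.06675720214844)
brass 128 ((418.42242431640625, 232.33741760253906), (77.7100601196289, 97.71589660644531), 5.2991838455200195)
```

>>> send_rows --deltas '[0,0,-0.0102,-0.0445,0,0,0,-0.0102,-0.0445,0,0,0,-0.0102,-0.0445,0,0,0,-0.0102,-0.0445,0,0,0,-0.0102,-0.0445,0,0,0,-0.0102,-0.0445,0,0,0,-0.0102,-0.0445,0,0,0,-0.0102,-0.0445,0]'

```text
time: 1.1
ee_pos: [481.4, -404.8, 295.9]
tool_rot: [2.079, 0.28, -2.08]
ft_force: [-0.3, -0.6, 0.1]
gripper_width: 0.998
```

>>> send_rows --deltas '[0,0,0,0,-0.14,0,0,0,0,-0.14,0,0,0,0,-0.14,0,0,0,0,-0.14,0,0,0,0,-0.14,0,0,0,0,-0.14,0,0,0,0,-0.14,0,0,0,0,-0.14]'

```text
time: 1.9
ee_pos: [479.8, -405.9, 295.7]
tool_rot: [1.34, 1.121, -1.339]
ft_force: [0.2, 0.3, 0.4]
gripper_width: 1.001
```

>>> send_rows --deltas '[0,0,0,0,-0.14,0,0,0,0,-0.13,0,0,0,0,0]'

```text
time: 2.2
ee_pos: [479.8, -406.0, 295.8]
tool_rot: [1.145, 1.25, -1.145]
ft_force: [0.2, -0.6, 0.8]
gripper_width: 1.0
```

```bash
python3 - <<'E'
from h import *
plan((483,-414),250,15.6)
c=cam("wrist"); cv2.imwrite("pics/w1.png",c["img"]); print(c["xyz"],c["R"].round(3),c["camera_matrix"])
np.savez("w1.npz",P=c["P"],img=c["img"])
E
```

```text
t=2.2 p=[ 479.8 -406.   295.8] jawyaw=5.0 q6=-0.90 shift=[0.0458 0.0025 0.0083] turn=-0.185 (q6 sign: check) shift_if_turned_first=[0.0458 0.0009 0.0086]
[ 475.01419095 -341.43615381  413.07584322] [[ 0.996  0.085  0.022]
 [ 0.088 -0.962 -0.257]
 [-0.     0.258 -0.966]] [[343.20179791   0.         279.04619061]
 [  0.         343.20179791 211.20775757]
 [  0.           0.           1.        ]]
```

View pics/w1.png

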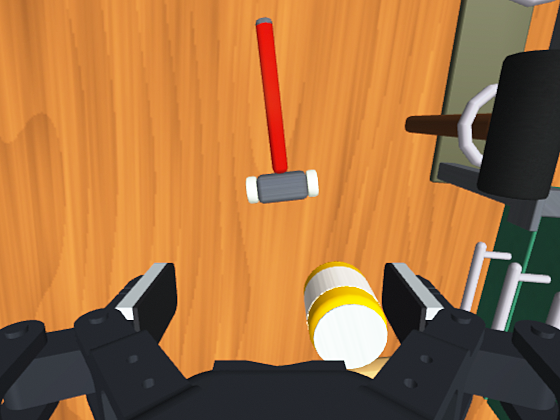

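The wrist picture shows the nylon hammer: head at columns 247–318, rows 170–203, handle going up to (264,20). Fingers at the bottom, tin clear.

```bash
cat >> h.py <<'E'
def hammer(c,kind,roi,zc):
    """top-surface outline of head -> rays cast on plane z=zc (head mid height). roi=(r0,r1,c0,c1)"""
    hsv=cv2.cvtColor(c["img"],cv2.COLOR_BGR2HSV); P=c["P"]
    m=np.zeros(P.shape[:2],np.uint8); r0,r1,c0,c1=roi; m[r0:r1,c0:c1]=(P[r0:r1,c0:c1,2]>7)
    n,l,st,_=cv2.connectedComponentsWithStats(m); m=l==1+np.argmax(st[1:,4])
    q=P[m]; xy=q[:,:2].astype(np.float32)
    # handle by colour
    H={"nylon":((0,150,80),(10,255,255)),"brass":((0,0,0),(180,255,60)),"steel":((10,40,120),(25,170,255))}[kind]
    hm=m&(cv2.inRange(hsv,*H)>0); hp=P[hm][:,:2].astype(np.float32)
    v=cv2.fitLine(hp,cv2.DIST_HUBER,0,.01,.01).ravel(); d,p0=v[:2],v[2:]
    if (xy.mean(0)-hp.mean(0))@d<0: d=-d
    nrm=np.array([-d[1],d[0]]); 
    a=(xy-p0)@d; b=(xy-p0)@nrm
    hd=np.abs(b)>14; ah=a[hd]; bl=b[hd]
    lo,hi=np.percentile(ah,[2,98]); b0,b1=np.percentile(bl,[.5,99.5])
    ctr=p0+d*(lo+hi)/2+nrm*(b0+b1)/2
    print(kind,"handle dir deg",np.degrees(np.arctan2(d[1],d[0])).round(1),"head axis yaw",(np.degrees(np.arctan2(nrm[1],nrm[0]))%180).round(1),
      "head ctr",ctr.round(1),"len",(b1-b0).round(1),"off",((b0+b1)/2).round(1),"depth",(hi-lo).round(1),"tip",a.min().round(1),"zmax",np.percentile(q[:,2],98).round(1))
    r=cv2.minAreaRect(xy[hd]); print("   rect",r)
    return ctr,d
E
python3 - <<'E'
from h import *
d=np.load("w1.npz");c=dict(P=d["P"],img=d["img"])
hammer(c,"nylon",(10,220,220,340),16)
E
```

```text
nylon handle dir deg -78.4 head axis yaw 11.6 head ctr [ 484.9 -415.9] len 81.1 off -0.1 depth 29.5 tip -80.9 zmax 31.8
   rect ((485.07257080078125, -416.45025634765625), (81.90336608886719, 31.72759437561035), 11.625089645385742)
```

```bash
python3 - <<'E'
from h import *
plan((485,-416),160,11.6)
d=np.load("w1.npz");P=d["P"];s,M=axes()
T=(P-s["ee_pos"])@M; ok=(T[...,0]>-45)&(T[...,0]<40)&(abs(T[...,1])<65)&(abs(T[...,2])<30)
q=T[ok]; print(len(q))
for sg in(1,-1):
    f=q[q[:,1]*sg>0]; print("xmax",np.percentile(f[:,0],[50,95,99,100]).round(1),"inner |y|",np.percentile(abs(f[:,1]),[0,1,5,50]).round(1),"z",np.percentile(f[:,2],[1,99]).round(1))
    t=f[f[:,0]>np.percentile(f[:,0],90)]; print(t[:,1].min(),t[:,1].max(),t[:,2].min(),t[:,2].max())
E
```

```text
t=2.2 p=[ 479.9 -406.   295.8] jawyaw=4.8 q6=-0.90 shift=[0.1358 0.0043 0.0105] turn=-0.119 (q6 sign: check) shift_if_turned_first=[0.1358 0.003  0.0109]
19616
xmax [-37.6   3.1   9.2  12.7] inner |y| [33.6 41.2 43.4 52.7] z [-12.9  11.3]
43.00805364500697 57.15513904613916 -11.018687912757532 11.785854294207828
xmax [-38.2   2.8   9.3  12.7] inner |y| [32.1 39.7 41.5 51.8] z [-12.5  11.7]
-55.57347304127486 -41.17459799601059 -10.601549708427324 12.215573806491903
```

>>> send_rows --deltas '[0,0.0225,0.001,0.0025,-0.058,0,0.0225,0.001,0.0025,-0.058,0,0.0225,0.001,0.0025,0,0,0.0225,0.001,0.0025,0,0,0.02,0,0,0,0,0.02,0,0,0,0,0,0,0,0]'

```text
time: 2.95
ee_pos: [484.0, -413.7, 163.2]
tool_rot: [1.063, 1.303, -1.062]
ft_force: [-0.4, 0.1, 0.7]
gripper_width: 0.998
```

```bash
python3 - <<'E'
from h import *
c=cam("wrist"); cv2.imwrite("pics/w2.png",c["img"]); np.savez("w2.npz",P=c["P"],img=c["img"])
C,d=hammer(c,"nylon",(0,330,170,390),16)
plan(C,100,11.6)
E
```

```text
nylon handle dir deg -78.5 head axis yaw 11.5 head ctr [ 484.8 -415.3] len 80.5 off 0.2 depth 28.8 tip -62.1 zmax 31.7
   rect ((484.8276062011719, -415.8669738769531), (82.0536117553711, 31.265514373779297), 11.905653953552246)
t=3.0 p=[ 484.7 -414.5  164.9] jawyaw=11.4 q6=-1.02 shift=[0.0649 0.     0.001 ] turn=-0.003 (q6 sign: check) shift_if_turned_first=[ 0.0649 -0.0001  0.0008]
```

View pics/w2.png

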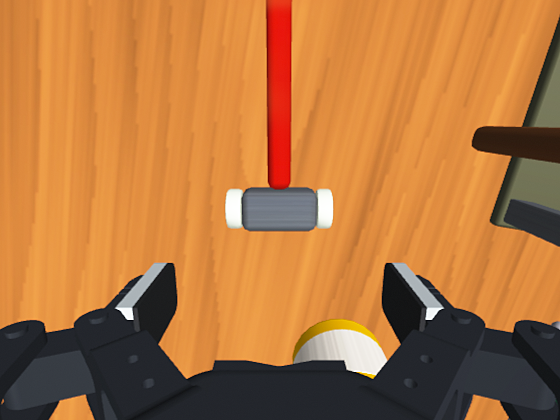

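Head (225–333, row 208) sits centred between the finger edges (175, 385), so I descend.

>>> send_rows --deltas '[0,0.035,-0.0005,0.001,0,0,0.035,0,0,0,0,0.035,0,0,0,0,0,0,0,0]'

```text
time: 3.4
ee_pos: [483.4, -414.5, 58.2]
tool_rot: [1.062, 1.304, -1.061]
ft_force: [-1.0, 0.6, -0.7]
gripper_width: 1.002
```

>>> send_rows --deltas '[0,0.009,0,0,0,0,0.009,0,0,0,0,0.009,0,0,0,0,0,0,0,0]'

```text
time: 3.8
ee_pos: [485.1, -416.3, 34.0]
tool_rot: [1.06, 1.298, -1.059]
ft_force: [-1.1, 0.4, -0.2]
gripper_width: 0.999
```

>>> send_rows --deltas '[0,0.006,0,0,0,0,0.006,0,0,0,0,0.005,0,0,0,0,0,0,0,0]'

```text
time: 4.2
ee_pos: [484.8, -416.0, 16.4]
tool_rot: [1.06, 1.3, -1.059]
ft_force: [0.9, -0.6, 0.1]
gripper_width: 0.999
```

>>> send_rows --deltas '[60,0,0,0,0,60,0,0,0,0,60,0,0,0,0,60,0,0,0,0]'

```text
time: 4.6
ee_pos: [485.3, -416.5, 17.3]
tool_rot: [1.059, 1.298, -1.059]
ft_force: [0.6, -0.6, -1.1]
gripper_width: 0.95
```

>>> send_rows --deltas '[60,-0.02,0,0,0,60,-0.03,0,0,0,60,-0.04,0,0,0,60,-0.04,0,0,0,60,-0.04,0,0,0,60,-0.04,0,0,0,60,0,0,0,0]'

```text
time: 5.3
ee_pos: [487.9, -419.2, 233.9]
tool_rot: [1.056, 1.286, -1.059]
ft_force: [0.3, -1.5, -1.9]
gripper_width: 0.949
```

```bash
python3 - <<'E'
from h import *
plan(yaw=11.6)
c=cam("side"); cv2.imwrite("pics/s1.png",cv2.resize(c["img"][60:330,180:540],None,fx=2,fy=2))
E
```

```text
t=5.3 p=[ 487.9 -419.2  233.9] jawyaw=11.6 q6=-1.02 shift=[0. 0. 0.] turn=-0.000 (q6 sign: check) shift_if_turned_first=[0. 0. 0.]
```

View pics/s1.png

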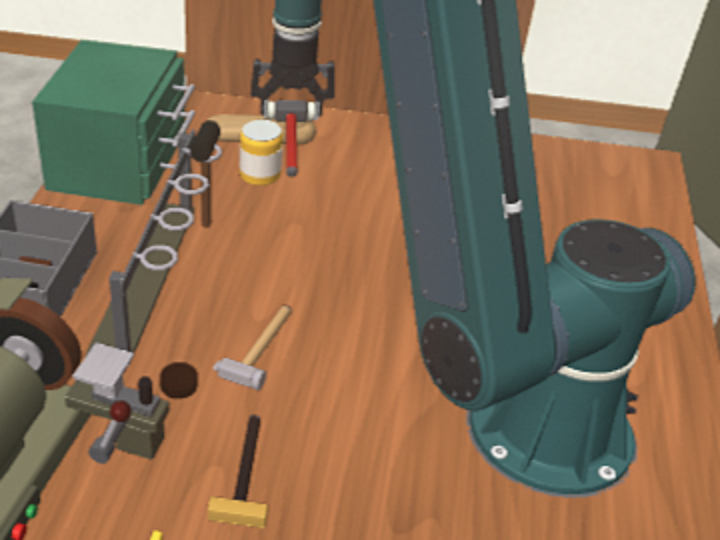

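The side view shows the nylon hammer held by its head at (292,110), with the handle to (292,172). The depth will tell whether it swung down.

```bash
cat >> h.py <<'E'
def handle(cname="side",rng=((0,150,60),(8,255,255)),zmin=40,box=None):
    c=cam(cname); hsv=cv2.cvtColor(c["img"],cv2.COLOR_BGR2HSV)
    m=(cv2.inRange(hsv,*rng)>0)&(c["P"][...,2]>zmin); p=np.array(ctrl.read_state()["ee_pos"])
    m&=np.linalg.norm(c["P"][...,:2]-p[:2],axis=-1)<230; m&=c["P"][...,2]<p[2]-5
    q=c["P"][m]; v=cv2.fitLine(q.astype(np.float32),cv2.DIST_HUBER,0,.01,.01).ravel(); d=v[:3]*-np.sign(v[2])
    print("n",len(q),"dir",d.round(3),"tilt",np.degrees(np.arccos(-d[2])).round(1),"ctr",v[3:].round(1),"lo",q.min(0).round(1),"hi",q.max(0).round(1),"tcp",p.round(1))
E
python3 -c "
from h import *
handle()"
```

```text
n 1 dir [-0. -0. -1.] tilt 0.0 ctr [ 449.5 -243.8  220.4] lo [ 449.5 -243.8  220.4] hi [ 449.5 -243.8  220.4] tcp [ 485.6 -416.8  228.3]
```

Handle is still horizontal (grip holds the torsion). I'll go low and ease the grip in steps so it can pivot.

```bash
sed -i 's/m&=c\["P"\]\[...,2\]<p\[2\]-5/m\&=c["P"][...,2]<p[2]+30/' h.py; python3 -c "
from h import *
handle()"
```

```text
n 126 dir [-0.206  0.978 -0.038] tilt 87.8 ctr [ 465.2 -316.8  232. ] lo [ 445.  -392.9  223. ] hi [ 486.5 -242.4  238.1] tcp [ 484.8 -416.   226.6]
```

>>> send_rows --deltas '[60,0.04,0,0,0,60,0.04,0,0,0,60,0.04,0,0,0,30,0.02,0,0,0,24,0,0,0,0,20,0,0,0,0,20,0,0,0,0]'

```text
time: 6.15
ee_pos: [485.9, -417.1, 88.2]
tool_rot: [1.059, 1.296, -1.059]
ft_force: [-0.6, 0.1, -1.6]
gripper_width: 0.948
```

```bash
python3 -c "
from h import *
handle()"
```

```text
n 112 dir [-0.202  0.978 -0.053] tilt 86.9 ctr [ 467.2 -319.3   92.1] lo [ 445.3 -394.6   82.6] hi [ 486.1 -247.6  100.9] tcp [ 486.1 -417.3   88.6]
```

>>> send_rows --deltas '[17,0,0,0,0,17,0,0,0,0,16,0,0,0,0,16,0,0,0,0]'

```text
time: 6.6
ee_pos: [485.4, -416.6, 87.7]
tool_rot: [1.059, 1.298, -1.059]
ft_force: [-0.7, -0.1, -2.9]
gripper_width: 0.949
```

```bash
python3 -c "
from h import *
handle()"
```

```text
n 116 dir [-0.203  0.979 -0.036] tilt 88.0 ctr [ 465.6 -317.4   91.8] lo [ 444.7 -399.7   81.8] hi [ 488.3 -241.2   99.5] tcp [ 485.3 -416.5   87.5]
```

>>> send_rows --deltas '[15,0,0,0,0,15,0,0,0,0,14,0,0,0,0,14,0,0,0,0]'

```text
time: 7.05
ee_pos: [485.3, -416.5, 87.2]
tool_rot: [1.059, 1.298, -1.059]
ft_force: [0.9, 0.7, -1.6]
gripper_width: 0.95
```

```bash
python3 -c "
from h import *
handle()"
```

```text
n 117 dir [-0.206  0.978 -0.044] tilt 87.5 ctr [ 465.8 -319.    91.2] lo [ 444.1 -399.8   80.6] hi [ 486.8 -239.4   98.8] tcp [ 485.3 -416.5   87.2]
```

>>> send_rows --deltas '[13,0,0,0,0,13,0,0,0,0,13,0,0,0,0]'

```text
time: 7.4
ee_pos: [485.3, -416.5, 87.3]
tool_rot: [1.059, 1.298, -1.059]
ft_force: [0.1, 0.5, -1.2]
gripper_width: 0.953
```

```bash
python3 -c "
from h import *
handle(zmin=8)"
```

```text
n 118 dir [-0.21   0.977 -0.045] tilt 87.4 ctr [ 465.7 -318.    91.5] lo [ 443.9 -395.2   81. ] hi [ 486.6 -248.    98. ] tcp [ 485.3 -416.5   87.3]
```

>>> send_rows --deltas '[12,0,0,0,0,12,0,0,0,0]'

```text
time: 7.65
ee_pos: [485.3, -416.5, 87.3]
tool_rot: [1.059, 1.298, -1.059]
ft_force: [0.0, 0.5, -2.2]
gripper_width: 0.952
```

```bash
python3 -c "
from h import *
handle(zmin=8)"
```

```text
n 118 dir [-0.202  0.978 -0.044] tilt 87.5 ctr [ 465.9 -318.3   91. ] lo [ 444.4 -397.8   81.6] hi [ 486.9 -244.6   99.5] tcp [ 485.3 -416.5   87.3]
```

>>> send_rows --deltas '[11,0,0,0,0,11,0,0,0,0]'

```text
time: 7.9
ee_pos: [485.3, -416.5, 87.3]
tool_rot: [1.059, 1.298, -1.059]
ft_force: [-0.8, 0.2, -2.1]
gripper_width: 0.96
```

```bash
python3 -c "
from h import *
handle(zmin=8)"
```

```text
n 119 dir [-0.216  0.975 -0.046] tilt 87.3 ctr [ 466.5 -317.9   91.6] lo [ 444.6 -402.1   82.2] hi [ 487.6 -242.7  100.2] tcp [ 485.3 -416.5   87.3]
```

>>> send_rows --deltas '[10,0,0,0,0,10,0,0,0,0]'

```text
time: 8.15
ee_pos: [485.5, -416.6, 87.5]
tool_rot: [1.059, 1.298, -1.059]
ft_force: [-0.7, -0.1, -0.4]
gripper_width: 0.961
```

```bash
python3 -c "
from h import *
handle(zmin=8)"
```

```text
n 109 dir [-0.19   0.981 -0.044] tilt 87.5 ctr [ 467.3 -320.    22.1] lo [ 447.3 -398.3   12.7] hi [ 486.8 -244.3   28.8] tcp [ 485.5 -416.7   87.5]
```

Gripped lightly, it simply dropped flat without pivoting. New plan: grip the head firmly, hook the handle under a ring rim, and raise to rotate it down against the rim.

>>> send_rows --deltas '[0,-0.04,0,0,0,0,-0.04,0,0,0,0,0,0,0,0,0,0,0,0,0]'

```text
time: 8.6
ee_pos: [486.0, -417.2, 168.8]
tool_rot: [1.058, 1.295, -1.059]
ft_force: [-0.2, 0.1, 0.2]
gripper_width: 1.005
```

```bash
python3 - <<'E'
from h import *
c=cam("wrist"); C,d=hammer(c,"nylon",(0,330,170,390),16)
plan(C,17,np.degrees(np.arctan2(d[1],d[0]))+90)
d=np.load("top0.npz");P=d["P"];np.set_printoptions(linewidth=250,suppress=True)
print(P[140:185:2,276:312:2,2].round()) 
for r in((640,680,-390,60,165,200),(595,640,-80,20,165,200),(595,640,-180,-90,165,200),(595,640,-280,-190,165,200)):
    q=P[(P[...,0]>r[0]-15)&(P[...,0]<r[1])&(P[...,1]>r[2])&(P[...,1]<r[3])&(P[...,2]>170)&(P[...,2]<195)]
    q=q[q[:,0]<r[1]]; print(r[:4],len(q),q.min(0).round(1),q.max(0).round(1))
E
```

```text
nylon handle dir deg -78.8 head axis yaw 11.2 head ctr [ 486.8 -418.1] len 80.8 off 0.5 depth 29.0 tip -61.5 zmax 31.7
   rect ((486.9719543457031, -418.86517333984375), (81.83171844482422, 31.413135528564453), 11.571455001831055)
t=8.7 p=[ 485.2 -416.4  167.4] jawyaw=11.6 q6=-1.02 shift=[0.1504 0.0012 0.002 ] turn=0.006 (q6 sign: check) shift_if_turned_first=[0.1504 0.0012 0.002 ]
[[ -1.  -2.  -1.  -2.  -1.  -2.  -2.  -2.   4.   1.   3.  -2.  -3.   2.  -1.  -4.   3.  -0.]
 [  1.   1.  -2.   1.  -1.   1.  -0.  -1.  -3.  -4.  -1.   5.   6.  -3.   2.   5.  -4.   4.]
 [ -5.  -3.  -1.   2.   0.   1.  -3.  -1.   0.   1.   4.  -4.   0.  -2.   1.   2.  -4.   1.]
 [ -3.   3.  10.   5.  13.   7.  12.  12.  10.   9.  15.  14.  17.  17.  13.   9.  13.   9.]
 [ -1.  -4. 180. 175. 179. 176.  12.   9.  11.  16.  11.  11.  16.  17.  11.  11.  11.  14.]
 [ -8.   3. 176. 175. 175. 173.  12.  17.  15.  13.  10.  13.   9.  11.  10.  11.  15.  13.]
 [  1.  -1. 179. 176. 175. 175.  12.   9.  13.  10.  19.  12.   9.  11.  14.   7.   9.   9.]
 [180. 177. 181. 185. 183. 181. 183. 177. 180. 177. 182. 181. 18
[... 1001 characters left out ...]
  1.   1. 183. 185. 184. 181. 180.  -8.   0.  -1.]
 [  0.  -1.  -1.  -2.   2.   2.   1.  -4.   4.  -2.  -4.   3. 174.  -4.  -1.   1.  -6.  -5.]
 [ -0.   0.  -8.   3.  -4.   3.   0.   1.  -3.   5.  -2.   2.   1.  -2.   1.   3.   3.   5.]
 [ -1.   2.   1.  -3.   1.  -3.  -4.   5.   6.   1.  -1.  -1.  -1.  -6.  -1.  -1.   5.  -4.]
 [ -1.  -7.  nan   3.  -2.   2.  -0.   1.  -1.  -4.  -0.  -1.  -3.  -1.  -4.  -3.  -1.   1.]]
(640, 680, -390, 60) 718 [ 625.  -389.2  170.1] [678.3  36.7 189.8]
(595, 640, -80, 20) 145 [585.4 -61.8 174.2] [639.1  -7.2 188.7]
(595, 640, -180, -90) 139 [ 588.6 -161.7  178.1] [ 638.8 -104.8  189.6]
(595, 640, -280, -190) 134 [ 591.2 -261.5  176.9] [ 638.5 -204.7  189.5]
```

>>> send_rows --deltas '[0,0.035,0.0007,0.002,0.006,0,0.035,0,0,0,0,0.035,0,0,0,0,0,0,0,0]'

```text
time: 9.05
ee_pos: [482.6, -414.4, 56.1]
tool_rot: [1.067, 1.308, -1.064]
ft_force: [-1.2, 1.0, -0.6]
gripper_width: 1.002
```

>>> send_rows --deltas '[0,0.01,0,0,0,0,0.01,0,0,0,0,0.01,0,0,0,0,0.008,0,0,0,0,0.007,0,0,0,0,0,0,0,0,0,0,0,0,0]'

```text
time: 9.75
ee_pos: [486.4, -418.3, 17.3]
tool_rot: [1.064, 1.296, -1.064]
ft_force: [-0.1, -0.5, 0.5]
gripper_width: 1.0
```

>>> send_rows --deltas '[60,0,0,0,0,60,0,0,0,0,60,0,0,0,0,60,0,0,0,0,60,-0.04,0,0,0,60,-0.04,0,0,0,60,-0.04,0,0,0,60,0,0,0,0]'

```text
time: 10.55
ee_pos: [489.2, -421.2, 143.0]
tool_rot: [1.061, 1.285, -1.063]
ft_force: [0.5, -1.4, -1.3]
gripper_width: 0.948
```

```bash
python3 - <<'E'
from h import *
handle(zmin=8)
plan((440,-132.5),155,-90)
E
```

```text
n 130 dir [-0.204  0.978 -0.048] tilt 87.2 ctr [ 470.6 -318.4  145. ] lo [ 449.9 -402.   127.9] hi [ 491.3 -245.3  154.1] tcp [ 487.9 -420.   140.2]
t=10.6 p=[ 487.9 -420.   140.2] jawyaw=11.2 q6=-1.01 shift=[-0.0163  0.009  -0.2912] turn=-1.375 (q6 sign: check) shift_if_turned_first=[-0.0148  0.2875 -0.0479]
```

>>> send_rows --deltas '[60,0,0.0011,-0.0364,0,60,0,0.0011,-0.0364,0,60,0,0.0011,-0.0364,0,60,0,0.0011,-0.0364,0,60,0,0.0011,-0.0364,0,60,0,0.0011,-0.0364,0,60,0,0.0011,-0.0364,0,60,0,0.0011,-0.0364,0]'

```text
time: 11.4
ee_pos: [436.5, -129.0, 135.7]
tool_rot: [1.064, 1.299, -1.065]
ft_force: [-0.2, 0.0, -2.1]
gripper_width: 0.947
```

>>> send_rows --deltas '[60,0,0,0,0.136,60,0,0,0,0.136,60,0,0,0,0.136,60,0,0,0,0.136,60,0,0,0,0.136,60,0,0,0,0.136,60,0,0,0,0.136,60,0,0,0,0.136]'

```text
time: 12.2
ee_pos: [436.8, -130.3, 135.7]
tool_rot: [1.831, 0.644, -1.836]
ft_force: [0.1, -0.7, -2.2]
gripper_width: 0.949
```

>>> send_rows --deltas '[60,0,0,0,0.136,60,0,0,0,0.136,60,0,0,0,0.136,60,0,0,0,0.136,60,0,0,0,0.134,60,0,0,0,0,60,0,0,0,0]'

```text
time: 12.9
ee_pos: [437.3, -130.5, 136.3]
tool_rot: [2.217, 0.006, -2.222]
ft_force: [-0.1, 0.3, -2.1]
gripper_width: 0.949
```

```bash
python3 - <<'E'
from h import *
handle(zmin=50)
plan((480,-132.5),155,-90)
c=cam("top"); P=c["P"]
for i,(x,y) in enumerate(((615,-33.5),(618,-133),(620.6,-233))):
    q=P[(abs(P[...,0]-x+3)<32)&(abs(P[...,1]-y)<32)&(P[...,2]>176)&(P[...,2]<194)]
    A=np.c_[2*q[:,:2],np.ones(len(q))]; 
    w=np.ones(len(q))
    for _ in range(8):
        s=np.linalg.lstsq(A*w[:,None],(q[:,:2]**2).sum(1)*w,rcond=None)[0]; r=np.sqrt(s[2]+s[:2]@s[:2]); e=np.linalg.norm(q[:,:2]-s[:2],axis=1)-r; w=1/(1+(e/2)**2)
    print(i,len(q),s[:2].round(1),r.round(1))
E
```

```text
n 280 dir [ 0.999  0.006 -0.04 ] tilt 87.7 ctr [ 535.1 -122.7  135.9] lo [ 462.5 -135.5  118.5] hi [ 610.3 -115.3  146.3] tcp [ 437.5 -130.6  136.5]
t=12.9 p=[ 437.5 -130.6  136.5] jawyaw=-89.8 q6=1.13 shift=[-0.0186  0.0021 -0.0424] turn=0.004 (q6 sign: check) shift_if_turned_first=[-0.0185  0.0019 -0.0425]
0 148 [612.2 -33.2] 25.0
1 152 [ 615.  -133.2] 24.9
2 157 [ 617.5 -232.7] 25.1
```

>>> send_rows --deltas '[60,-0.012,0.002,-0.005,0,60,-0.0115,0,-0.0045,0,60,-0.015,0,-0.0005,0,60,-0.015,0,-0.0005,0,60,-0.016,0,-0.0004,0,60,0,0,0,0]'

```text
time: 13.6
ee_pos: [449.0, -132.9, 207.6]
tool_rot: [2.22, 0.003, -2.22]
ft_force: [-0.4, 0.4, -3.6]
gripper_width: 0.947
```

```bash
python3 - <<'E'
from h import *
handle(zmin=50)
E
```

```text
n 242 dir [ 0.962  0.021 -0.272] tilt 74.2 ctr [ 538.3 -125.2  186.6] lo [ 475.7 -141.   159.2] hi [ 615.2 -116.3  211.4] tcp [ 449.1 -132.9  206.9]
```

The handle rotated by 15° exactly as planned with little force. Continuing.

>>> send_rows --deltas '[60,-0.018,0,-0.005,0,60,-0.0175,0,-0.006,0,60,-0.016,0,-0.01,0,60,-0.016,0,-0.01,0,60,-0.014,0,-0.013,0,60,-0.014,0,-0.013,0]'

```text
time: 14.25
ee_pos: [504.3, -132.4, 300.6]
tool_rot: [2.215, 0.004, -2.228]
ft_force: [-3.5, -0.7, -4.9]
gripper_width: 0.949
```

>>> send_rows --deltas '[60,-0.0105,0,-0.0165,0,60,-0.01,0,-0.0165,0,60,-0.006,0,-0.0165,0,60,-0.005,0,-0.0165,0,60,0,0,-0.009,0,60,0,0,0,0]'

```text
time: 14.85
ee_pos: [581.0, -132.7, 332.0]
tool_rot: [2.218, 0.003, -2.224]
ft_force: [-1.8, 0.0, -3.9]
gripper_width: 0.947
```

```bash
python3 - <<'E'
from h import *
handle(zmin=50); plan()
E
```

```text
n 203 dir [ 0.079 -0.002 -0.997] tilt 4.5 ctr [ 572.7 -124.   235.8] lo [ 561.4 -330.    50.1] hi [ 622.3 -117.6  304. ] tcp [ 580.5 -132.7  332.1]
t=14.9 p=[ 580.5 -132.7  332.1] jawyaw=-89.9 q6=1.23 shift=[0. 0. 0.]
```

>>> send_rows --deltas '[60,-0.03,0,0,0,60,-0.028,0,0,0,60,0,0,0,-0.143,60,0,0,0,-0.143,60,0,0,0,-0.143,60,0,0,0,-0.143,60,0,0,0,-0.143,60,0,0,0,-0.143]'

```text
time: 15.7
ee_pos: [581.6, -133.0, 391.9]
tool_rot: [1.709, 0.787, -1.705]
ft_force: [-0.3, -0.1, -1.8]
gripper_width: 0.947
```

>>> send_rows --deltas '[60,0,0,0,-0.143,60,0,0,0,-0.143,60,0,0,0,-0.143,60,0,0,0,-0.143,60,0,0,0,-0.143,60,0,0,0,0]'

```text
time: 16.3
ee_pos: [581.5, -133.0, 391.9]
tool_rot: [1.207, 1.21, -1.205]
ft_force: [-0.0, 0.1, -2.5]
gripper_width: 0.948
```

>>> send_rows --deltas '[60,0,0.009,0.025,0,60,0,0.009,0.025,0,60,0,0.009,0.025,0,60,0,0.009,0.025,0,60,0,0,0,0,60,0,0,0,0]'

```text
time: 16.9
ee_pos: [617.5, -233.2, 391.3]
tool_rot: [1.21, 1.209, -1.209]
ft_force: [0.3, 0.6, -2.6]
gripper_width: 0.948
```

```bash
cat >> h.py <<'E'
def hang(rng=((0,150,60),(8,255,255))):
    "axis of a hanging handle from the side view: x by silhouette centre, y by front face"
    c=cam("side"); p=np.array(ctrl.read_state()["ee_pos"]); hsv=cv2.cvtColor(c["img"],cv2.COLOR_BGR2HSV); P=c["P"]
    m=(cv2.inRange(hsv,*rng)>0)&(np.linalg.norm(P[...,:2]-p[:2],axis=-1)<70)&(P[...,2]<p[2]-30)&(P[...,2]>p[2]-200)
    q=P[m]; v=cv2.fitLine(q.astype(np.float32),cv2.DIST_HUBER,0,.01,.01).ravel(); d=v[:3]*-np.sign(v[2])
    print("n",len(q),"dir",d.round(3),"tcp",p.round(1),"z",q[:,2].min().round(),q[:,2].max().round())
    for z in np.arange(p[2]-190,p[2]-30,30):
        s=q[abs(q[:,2]-z)<12]
        if len(s): print(z.round(),len(s),s.min(0).round(1)[:2],s.max(0).round(1)[:2],np.median(s,0).round(1)[:2])
    return c
E
python3 - <<'E'
from h import *
plan((617.5,-232.7),None,0)
c=hang(); cv2.imwrite("pics/s2.png",cv2.resize(c["img"][20:200,200:380],None,fx=3,fy=3))
E
```

```text
t=16.9 p=[ 617.5 -233.2  391.3] jawyaw=-0.0 q6=-0.47 shift=[ 0.     -0.     -0.0005] turn=-0.001 (q6 sign: check) shift_if_turned_first=[ 0.     -0.     -0.0005]
n 196 dir [-0.004  0.078 -0.997] tcp [ 617.4 -232.5  391.5] z 226.0 362.0
232.0 24 [ 610.4 -232.7] [ 623.1 -220.6] [ 615.8 -226.7]
262.0 32 [ 609.6 -235.8] [ 623.4 -220.5] [ 615.5 -226.6]
292.0 33 [ 609.1 -240.8] [ 623.  -222.5] [ 616.5 -229.1]
322.0 37 [ 609.3 -240.2] [ 624.9 -225.5] [ 616.4 -232.1]
352.0 35 [ 609.1 -244.2] [ 626.  -229.4] [ 615.7 -235.1]
```

View pics/s2.png

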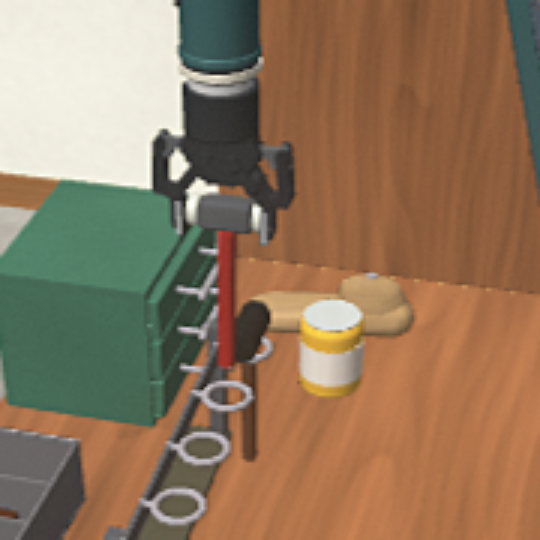

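The handle hangs nearly vertical above ring 2 (handle tip ~(226,367), ring centre ~(227,397)). I'll compare the two within the side camera's own frame.

```bash
cat >> h.py <<'E'
def circ(P,x,y):
    q=P[(abs(P[...,0]-x+3)<34)&(abs(P[...,1]-y)<34)&(P[...,2]>175)&(P[...,2]<195)]
    A=np.c_[2*q[:,:2],np.ones(len(q))]; w=np.ones(len(q))
    for _ in range(8):
        s=np.linalg.lstsq(A*w[:,None],(q[:,:2]**2).sum(1)*w,rcond=None)[0]; r=np.sqrt(s[2]+s[:2]@s[:2]); e=np.linalg.norm(q[:,:2]-s[:2],axis=1)-r; w=1/(1+(e/2)**2)
    print(len(q),s[:2].round(1),r.round(1),"z",np.median(q[:,2]).round(1))
E
python3 - <<'E'
from h import *
c=cam("side");P=c["P"]
for r in ((612,-33),(615,-133),(617.5,-232.7)): circ(P,*r)
hsv=cv2.cvtColor(c["img"],cv2.COLOR_BGR2HSV)
m=(cv2.inRange(hsv,(0,150,60),(8,255,255))>0)&(np.linalg.norm(P[...,:2]-[617,-232],axis=-1)<70)&(P[...,2]>200)
v,u=np.nonzero(m); 
K=c["camera_matrix"]
def proj(X):
    t=c["R"].T@(np.array(X)-c["o"]); return (K@(t/t[2]))[:2].round(1)
for r in range(v.min(),v.max()+1,6): print(r,u[v==r].min(),u[v==r].max())
print(v.max(), "axis pred z360,z230,tip210:",[proj((617.5,-232.7,z)) for z in(360,230,210,185)],"face +9:",[proj((617.5,-223.7,z)) for z in(360,230,210)])
rm=(np.linalg.norm(P[...,:2]-[617,-232],axis=-1)<34)&(abs(P[...,2]-185)<12); vv,uu=np.nonzero(rm); print("ring px",uu.min(),uu.max(),vv.min(),vv.max())
E
```

```text
109 [613.2 -29.4] 25.0 z 184.9
96 [ 614.7 -129.6] 24.6 z 185.1
85 [ 618.3 -228.2] 24.9 z 184.4
97 273 276
103 273 277
109 273 277
115 273 277
121 273 277
127 273 277
133 273 277
139 273 277
141 axis pred z360,z230,tip210: [array([274.3, 103.9]), array([275.1, 139.3]), array([275.3, 144.4]), array([275.4, 150.6])] face +9: [array([273.5, 105.3]), array([274.4, 140.8]), array([274.5, 145.9])]
ring px 266 283 147 156
```

```bash
python3 - <<'E'
from h import *
c=cam("wrist");P=c["P"];cv2.imwrite("pics/w3.png",c["img"]); np.savez("w3.npz",P=P,img=c["img"])
for r in ((615,-133),(617.5,-232.7)):
    try: circ(P,*r)
    except Exception as e: print(e)
hsv=cv2.cvtColor(c["img"],cv2.COLOR_BGR2HSV)
m=(cv2.inRange(hsv,(0,150,60),(8,255,255))>0); q=P[m]; q=q[(q[:,2]>190)]
for z in range(200,380,20):
    s=q[abs(q[:,2]-z)<10]
    if len(s): print(z,len(s),s.min(0).round(1),s.max(0).round(1))
E
```

```text
1658 [ 616.4 -134.1] 24.8 z 184.0
1098 [ 619.  -232.7] 24.9 z 184.0
200 6 [ 602.2 -300.8  206.2] [ 602.3 -296.3  208.6]
220 33 [ 609.7 -229.3  223.5] [ 626.6 -223.4  230. ]
240 143 [ 609.9 -229.5  230.6] [ 626.8 -223.8  250. ]
260 183 [ 609.7 -231.7  250.1] [ 626.7 -225.5  269.9]
280 231 [ 609.5 -235.5  270. ] [ 626.5 -227.   289.9]
300 295 [ 609.5 -236.5  290. ] [ 626.9 -228.7  310. ]
320 384 [ 609.4 -238.   310.2] [ 626.9 -230.3  329.9]
340 539 [ 609.4 -240.3  330.1] [ 627.4 -232.1  350. ]
360 756 [ 609.5 -241.6  350. ] [ 627.3 -233.6  370. ]
```

View pics/w3.png

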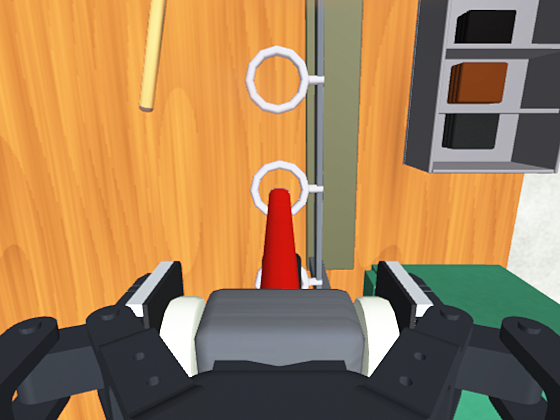

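In the wrist view the head sits ~14 mm off tool centre and the handle leans ~4.5°. Ring 2 is half hidden at (280,280). I'll get the head's height from the same cloud.

```bash
python3 - <<'E'
import numpy as np
P=np.load("w3.npz")["P"]
s=P[300:360,230:330]; 
for r in range(280,362,6): print(r,P[r,280].round(1),P[r,220].round(1),P[r,190].round(1))
print(P[186:200:2,280].round(1))
E
```

```text
280 [ 618.6 -235.8  370.6] [ 5.230e+02 -4.192e+02 -1.000e-01] [ 474.2 -419.5   -0.5]
286 [ 618.6 -236.1  375.6] [ 522.3 -430.4   -1.1] [ 473.5 -430.3   -0.6]
292 [ 618.5 -231.8  388.9] [ 595.5 -231.4  389.8] [ 472.8 -441.1   -0.6]
298 [ 618.5 -231.9  393.3] [ 596.  -232.2  392.8] [ 585.1 -231.5  394.2]
304 [ 618.5 -232.5  396.7] [ 596.6 -232.3  397. ] [ 585.7 -232.3  397. ]
310 [ 618.5 -232.3  401. ] [ 597.2 -232.7  400.5] [ 586.9 -232.1  401.5]
316 [ 618.5 -232.8  404.1] [ 597.9 -232.4  404.7] [ 587.4 -232.9  404. ]
322 [ 618.5 -233.2  407.1] [ 598.4 -232.9  407.5] [ 587.6 -234.6  404.9]
328 [ 618.5 -233.1  410.6] [ 598.6 -234.1  409.2] [ 587.8 -236.1  406.3]
334 [ 618.5 -234.7  411.5] [ 598.9 -235.1  411.1] [ 588.5 -236.5  409.1]
340 [ 618.5 -235.6  413.4] [ 599.1 -236.2  412.7] [ 588.6 -238.1  410. ]
346 [ 618.5 -238.5  412.5] [ 599.1 -238.   413.3] [ 588.4 -240.5  409.9]
352 [ 618.5 -239.9  413.7] [ 599.1 -240.1  413.5] [ 589.  -241.1  412.2]
358 [ 618.5 -242.   413.9] [ 599.  -242.2  413.7] [ 588.7 -243.6  411.9]
[[ 619.9 -264.4   -1.4]
 [ 619.  -223.2  224.4]
 [ 619.  -223.9  229.2]
 [ 619.  -224.4  235.1]
 [ 619.  -224.8  240.8]
 [ 619.  -225.4  245.5]
 [ 619.  -225.9  250.5]]
```

>>> send_rows --deltas '[60,0.015,0.0005,0,0,60,0.02,0,-0.001,0,60,0.02,0,-0.0015,0,60,0.02,0,-0.0015,0,60,0,0,0,0]'

```text
time: 17.55
ee_pos: [616.2, -226.8, 314.0]
tool_rot: [1.206, 1.217, -1.209]
ft_force: [0.4, 0.4, -2.2]
gripper_width: 0.948
```

>>> send_rows --deltas '[60,0.02,0,-0.0015,0,60,0.02,0,-0.0015,0,60,0.02,0,-0.0015,0,60,0.02,0,-0.0015,0,60,0.02,0,-0.0015,0,60,0,0,0,0,60,0,0,0,0]'

```text
time: 18.25
ee_pos: [618.4, -221.1, 218.0]
tool_rot: [1.207, 1.21, -1.206]
ft_force: [0.9, 0.2, -1.4]
gripper_width: 0.947
```

```bash
python3 - <<'E'
from h import *
plan((618.5,-220),203,0)
hang()
E
```

```text
t=18.2 p=[ 618.4 -221.1  218. ] jawyaw=0.2 q6=-0.45 shift=[ 0.015   0.     -0.0011] turn=0.003 (q6 sign: check) shift_if_turned_first=[ 0.015   0.0001 -0.0011]
n 134 dir [ 0.004  0.067 -0.998] tcp [ 618.9 -221.5  218.6] z 51.0 188.0
59.0 24 [ 610.  -225.7] [ 628.6 -205.2] [ 615.7 -216.2]
89.0 31 [ 610.3 -230.6] [ 627.2 -209.7] [ 616.3 -216.6]
119.0 11 [ 610.6 -230.3] [ 626.4 -214.8] [ 612.  -223.1]
149.0 27 [ 610.6 -229.2] [ 623.7 -214. ] [ 616.3 -221.1]
179.0 16 [ 609.9 -230.8] [ 624. -217.] [ 615.1 -224.2]
```

>>> send_rows --deltas '[60,0.01,0,-0.0005,0,60,0.008,0,0,0,60,0,0,0,0,0,0,0,0,0,0,0,0,0,0,0,0,0,0,0,0,0,0,0,0]'

```text
time: 19.0
ee_pos: [618.3, -220.9, 199.3]
tool_rot: [1.207, 1.21, -1.207]
ft_force: [0.3, -0.3, 1.0]
gripper_width: 0.995
```

>>> send_rows --deltas '[0,-0.015,0,0,0,0,-0.03,0,0,0,0,-0.05,0,0,0,0,-0.05,0,0,0,0,0,0,0,0]'

```text
time: 19.5
ee_pos: [621.6, -222.4, 354.1]
tool_rot: [1.209, 1.195, -1.199]
ft_force: [0.8, -0.2, -0.2]
gripper_width: 1.001
```

```bash
python3 - <<'E'
from h import *
c=cam("wrist");P=c["P"];cv2.imwrite("pics/w4.png",c["img"]);hsv=cv2.cvtColor(c["img"],cv2.COLOR_BGR2HSV)
q=P[(abs(P[...,0]-618)<45)&(abs(P[...,1]+232)<30)&(P[...,2]>196)&(P[...,2]<240)]
print(len(q),q.min(0).round(1),q.max(0).round(1),np.median(q,0).round(1)); t=q[q[:,2]>212]
if len(t): print("top",cv2.minAreaRect(t[:,:2].astype(np.float32)),np.median(t,0))
plan((455,0),250)
c=cam("top"); cv2.imwrite("pics/t2.png",c["img"]); np.savez("t2.npz",P=c["P"],img=c["img"])
E
```

```text
4059 [ 577.5 -249.6  196.5] [ 659.5 -218.2  218.8] [ 618.3 -230.4  215.6]
top ((618.481201171875, -233.7793426513672), (81.97120666503906, 29.539358139038086), 0.03198856860399246) [ 618.28045396 -232.46069958  215.97366575]
t=19.6 p=[ 620.2 -221.8  350.2] jawyaw=0.2 q6=-0.45 shift=[ 0.0976 -0.1655 -0.2227]
```

View pics/t2.png

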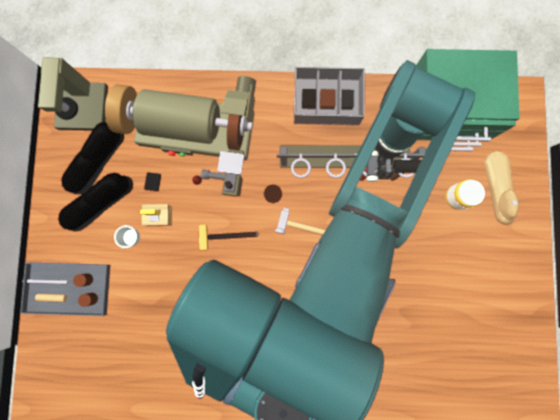

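Nylon hangs in ring 2: head top 216 mm, centre (618.5,−233.8), upright. The top view shows steel and brass still where they were. Now steel.

>>> send_rows --deltas '[0,0,-0.0185,-0.0295,0,0,0,-0.0185,-0.0295,0,0,0,-0.0185,-0.0295,0,0,0,-0.0185,-0.0295,0,0,0,-0.0185,-0.0295,0,0,0,-0.0185,-0.0295,0,0,0,-0.0185,-0.0295,0,0,0,-0.0185,-0.0295,0]'

```text
time: 20.4
ee_pos: [467.2, 16.0, 342.4]
tool_rot: [1.206, 1.213, -1.209]
ft_force: [0.6, -0.2, -0.5]
gripper_width: 0.998
```

>>> send_rows --deltas '[0,0.045,0,0,0.1415,0,0.045,0,0,0.1415,0,0.045,0,0,0,0,0.045,0,0,0,0,0,0,0,0,0,0,0,0,0]'

```text
time: 21.0
ee_pos: [468.1, 14.9, 163.3]
tool_rot: [1.411, 1.066, -1.415]
ft_force: [0.9, 0.0, 0.7]
gripper_width: 0.994
```

```bash
python3 - <<'E'
from h import *
c=cam("wrist");cv2.imwrite("pics/w5.png",c["img"]);np.savez("w5.npz",P=c["P"],img=c["img"])
C,d=hammer(c,"steel",(0,330,170,390),13)
plan(C,17,np.degrees(np.arctan2(d[1],d[0]))+90)
E
```

```text
steel handle dir deg 76.7 head axis yaw 166.7 head ctr [476.   16.7] len 81.9 off -3.5 depth 26.9 tip -57.0 zmax 32.0
   rect ((476.0126647949219, 16.74313735961914), (31.55976676940918, 82.28700256347656), 78.14797973632812)
t=21.1 p=[469.7  14.7 164.7] jawyaw=-16.0 q6=0.16 shift=[ 0.1477  0.0055 -0.0036] turn=-0.049 (q6 sign: check) shift_if_turned_first=[ 0.1477  0.0057 -0.0033]
```

View pics/w5.png

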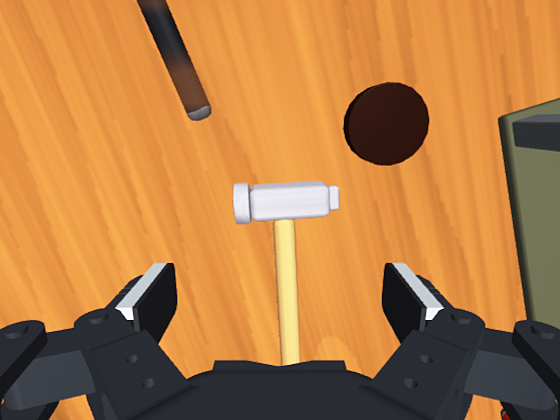

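Steel head spans (233..340, row ~200): round face left, narrow pein right. The handle runs towards the gripper, and the rect yaw is −12°. Descend.

>>> send_rows --deltas '[0,0,0,0,-0.064,0,0.035,0.0052,-0.0033,0,0,0.035,0,0,0,0,0,0,0,0,0,0,0,0,0]'

```text
time: 21.55
ee_pos: [476.0, 16.8, 95.5]
tool_rot: [1.367, 1.098, -1.365]
ft_force: [0.1, -0.6, -0.0]
gripper_width: 0.999
```

```bash
python3 - <<'E'
from h import *
c=cam("wrist");np.savez("w6.npz",P=c["P"],img=c["img"])
C,d=hammer(c,"steel",(0,400,130,430),13)
plan(C,17,-12.3)
P=c["P"];s,M=axes();T=(P-s["ee_pos"])@M
q=T[(P[...,2]>20)&(P[...,2]<45)&(abs(T[...,1])<60)&(abs(T[...,2])<30)]
print("ends tool y",np.percentile(q[:,1],[.3,1,99,99.7]).round(1))
f=T[(T[...,0]>0)&(T[...,0]<14)&(abs(T[...,1])<62)&(abs(T[...,2])<20)]
print("fingers",f[f[:,1]<0][:,1].max(),f[f[:,1]>0][:,1].min(), np.median(f[f[:,1]<0][:,1]),np.median(f[f[:,1]>0][:,1]))
for sgn in(-1,1):
    e=q[(q[:,1]*sgn>34)]; print("end z(world)",(s["ee_pos"][2]-e[:,0]).max().round(1),"tool z",e[:,2].min().round(1),e[:,2].max().round(1))
E
```

```text
steel handle dir deg 78.1 head axis yaw 168.1 head ctr [477.8  19.9] len 99.1 off -7.8 depth 28.4 tip -44.4 zmax 162.4
   rect ((478.049560546875, 18.93661117553711), (34.34513854980469, 112.13729858398438), 79.78466796875)
t=21.6 p=[476.7  16.7  96. ] jawyaw=-12.4 q6=0.11 shift=[ 0.079   0.0002 -0.0033] turn=-0.001 (q6 sign: check) shift_if_turned_first=[ 0.079   0.0004 -0.0034]
ends tool y [-41.7 -41.1  30.1  31.3]
fingers -41.63211574279966 42.676028734116095 -42.288128062067514 43.29501752345172
end z(world) 34.1 tool z -14.9 16.1
end z(world) 22.2 tool z -29.7 -27.2
```

>>> send_rows --deltas '[0,0.03,-0.0007,0.0005,0,0,0.01,0,0,0,0,0,0,0,0,0,0.01,0,0,0,0,0.005,0,0,0,0,0.004,0,0,0,0,0,0,0,0]'

```text
time: 22.3
ee_pos: [474.0, 16.6, 34.5]
tool_rot: [1.366, 1.1, -1.367]
ft_force: [0.7, 0.9, -0.1]
gripper_width: 1.0
```

>>> send_rows --deltas '[0,0.006,0,0,0,0,0.006,0,0,0,0,0.007,0,0,0,0,0,0,0,0]'

```text
time: 22.7
ee_pos: [473.5, 16.7, 14.8]
tool_rot: [1.366, 1.101, -1.368]
ft_force: [-0.4, -0.0, 0.5]
gripper_width: 1.002
```

>>> send_rows --deltas '[60,0,0,0,0,60,0,0,0,0,60,0,0,0,0,60,0,0,0,0]'

```text
time: 23.1
ee_pos: [474.4, 16.6, 16.4]
tool_rot: [1.367, 1.099, -1.366]
ft_force: [-1.0, -0.1, 6.6]
gripper_width: 0.861
```

```bash
python3 - <<'E'
from h import *
c=cam("wrist");d=cam("side")
print(ctrl.read_state()["gripper_width"])
a=cv2.resize(c["img"][150:420,60:500],(660,405)); b=cv2.resize(d["img"][200:300,240:365],(500,400))[:, :]
cv2.imwrite("pics/w7.png",np.hstack([cv2.resize(a,(440,300)),cv2.resize(b,(360,300))]))
E
```

```text
0.8645519746168353
```

View pics/w7.png

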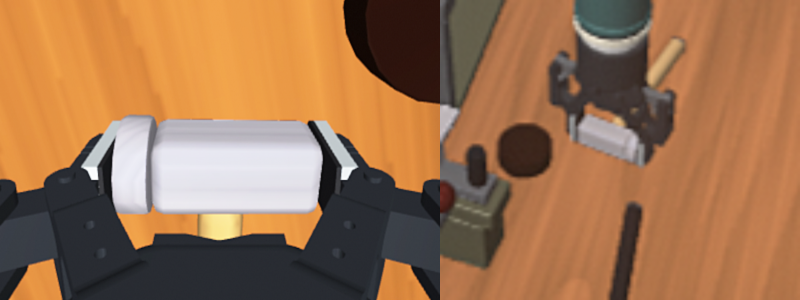

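The wrist crop shows the right finger against the body shoulder, past the thin pein. The grip looks symmetrical otherwise, so I'll lift and check.

>>> send_rows --deltas '[60,-0.015,0,0,0,60,-0.03,0,0,0,60,-0.04,0,0,0,60,-0.04,0,0,0,60,0,0,0,0,60,0,0,0,0]'

```text
time: 23.8
ee_pos: [474.7, 16.6, 141.5]
tool_rot: [1.368, 1.098, -1.365]
ft_force: [-1.3, 0.6, -3.0]
gripper_width: 0.858
```

```bash
python3 - <<'E'
from h import *
c=cam("wrist"); P=c["P"]; s,M=axes(); T=(P-s["ee_pos"])@M
hsv=cv2.cvtColor(c["img"],cv2.COLOR_BGR2HSV)
print(s["gripper_width"],s["ee_pos"],s["ft_force"])
q=T[(abs(T[...,1])<36)&(T[...,2]>-40)&(T[...,2]<-5)&(T[...,0]>-25)&(T[...,0]<30)]
print("head T",q.min(0).round(1),q.max(0).round(1))
for y in range(-40,41,8):
    e=q[abs(q[:,1]-y)<3]
    if len(e): print(y,e[:,0].min().round(1),e[:,2].min().round(1))
handle("side",((10,40,120),(25,170,255)),zmin=60)
E
```

```text
0.8584731983824744 [473.60005583  16.69321522 140.40049773] [-0.63617583  0.4980476  -2.81467774]
head T [-24.7 -36.  -16.7] [12.7 36.  -5. ]
-32 -23.2 -16.7
-24 -17.5 -16.5
-16 -15.0 -13.2
-8 -14.7 -13.5
0 -14.4 -12.8
8 -14.0 -12.8
16 -13.4 -12.5
24 -13.2 -12.2
32 -13.0 -12.0
n 138 dir [ 0.37   0.916 -0.153] tilt 81.2 ctr [456. -76. 137.] lo [ 425.8 -153.1   61.4] hi [674.2 208.3 169.4] tcp [473.   16.7 139.7]
```

>>> send_rows --deltas '[60,0,-0.001,0.038,0,60,0,-0.001,0.038,0,60,0,-0.001,0.038,0,60,0,-0.001,0.038,0,60,0,0,0,-0.1375,60,0,0,0,-0.1375,60,0,0,0,-0.1375,60,0,0,0,-0.1375]'

```text
time: 24.7
ee_pos: [436.2, -130.6, 138.9]
tool_rot: [0.956, 1.355, -0.957]
ft_force: [0.3, 0.4, -2.4]
gripper_width: 0.858
```

>>> send_rows --deltas '[60,0,0,0,-0.1375,60,0,0,0,-0.1375,60,0,0,0,-0.1375,60,0,0,0,-0.1375,60,0,0,0,-0.1375,60,0,0,0,-0.1375,60,0,0,0,-0.1375,60,0,0,0,-0.1375]'

```text
time: 25.5
ee_pos: [436.3, -130.4, 138.9]
tool_rot: [0.104, 1.573, -0.102]
ft_force: [0.2, 0.4, -2.6]
gripper_width: 0.856
```

>>> send_rows --deltas '[60,0,0,0,-0.1375,60,0,0,0,0,60,0,0,0,0]'

```text
time: 25.8
ee_pos: [436.8, -130.6, 139.6]
tool_rot: [0.003, 1.573, -0.001]
ft_force: [-0.1, -0.5, -2.5]
gripper_width: 0.863
```

```bash
python3 - <<'E'
from h import *
plan((445,-133.5),160,90)
handle("side",((10,40,120),(25,170,255)),zmin=100)
E
```

```text
t=25.8 p=[ 436.8 -130.6  139.6] jawyaw=89.8 q6=-2.01 shift=[-0.0204 -0.0028  0.0081] turn=-0.003 (q6 sign: check) shift_if_turned_first=[-0.0204 -0.0029  0.0082]
n 282 dir [ 0.998 -0.051 -0.023] tilt 88.7 ctr [ 534.2 -125.8  140.6] lo [ 444.  -142.7  124. ] hi [608.6 -77.5 150.5] tcp [ 437.1 -130.7  139.8]
```

>>> send_rows --deltas '[60,-0.01,-0.003,0.005,0,60,-0.01,0,0.005,0,60,-0.015,0,0.0005,0,60,-0.015,0,0.0005,0,60,-0.016,0,0.0004,0,60,0,0,0,0]'

```text
time: 26.45
ee_pos: [449.4, -134.1, 208.0]
tool_rot: [-0.0, 1.57, -0.001]
ft_force: [0.5, -0.6, -3.4]
gripper_width: 0.852
```

>>> send_rows --deltas '[60,-0.018,0,0.005,0,60,-0.0175,0,0.006,0,60,-0.016,0,0.01,0,60,-0.016,0,0.01,0,60,-0.014,0,0.013,0,60,-0.014,0,0.013,0]'

```text
time: 27.05
ee_pos: [504.6, -133.3, 301.0]
tool_rot: [0.001, 1.576, 0.001]
ft_force: [-1.2, -0.1, -7.7]
gripper_width: 0.856
```

>>> send_rows --deltas '[60,-0.0105,0,0.0165,0,60,-0.01,0,0.0165,0,60,-0.006,0,0.0165,0,60,-0.005,0,0.0165,0,60,0,0,0.009,0,60,0,0,0,0]'

```text
time: 27.65
ee_pos: [581.2, -133.8, 332.5]
tool_rot: [-0.0, 1.573, 0.001]
ft_force: [-1.6, -0.4, -3.3]
gripper_width: 0.852
```

```bash
python3 - <<'E'
from h import *
plan()
hang(((10,40,120),(25,170,255)))
E
```

```text
t=27.6 p=[ 581.2 -133.8  332.5] jawyaw=90.0 q6=-1.91 shift=[0. 0. 0.]
n 172 dir [ 0.05  -0.007 -0.999] tcp [ 580.8 -133.8  332.6] z 164.0 302.0
173.0 23 [ 571.9 -129.3] [ 585.2 -117.6] [ 577.  -123.5]
203.0 27 [ 569.5 -126.1] [ 585.3 -116.1] [ 576.8 -123.5]
233.0 30 [ 567.8 -128.2] [ 581.9 -119.5] [ 574.  -123.5]
263.0 35 [ 567.3 -129.6] [ 581.2 -119.8] [ 573.  -124.1]
293.0 28 [ 563.8 -128.1] [ 580.2 -118.7] [ 573.2 -123.4]
```

>>> send_rows --deltas '[60,-0.03,0,0,0,60,-0.028,0,0,0,60,0,0,0,0.143,60,0,0,0,0.143,60,0,0,0,0.143,60,0,0,0,0.143,60,0,0,0,0.143,60,0,0,0,0.143]'

```text
time: 28.5
ee_pos: [581.5, -134.1, 392.0]
tool_rot: [0.675, 1.461, -0.674]
ft_force: [-0.3, -0.2, -3.0]
gripper_width: 0.859
```

>>> send_rows --deltas '[60,0,0,0,0.143,60,0,0,0,0.143,60,0,0,0,0.143,60,0,0,0,0.143,60,0,0,0,0.143,60,0,0.018,0.005,0,60,0,0.017,0.004,0,60,0,0,0,0]'

```text
time: 29.3
ee_pos: [618.0, -143.7, 391.6]
tool_rot: [1.212, 1.206, -1.209]
ft_force: [-0.0, -0.2, -2.7]
gripper_width: 0.855
```

```bash
cat >> h.py <<'E'
def over(rx,ry,rng):
    c=cam("wrist");P=c["P"];s=ctrl.read_state();p=s["ee_pos"]
    cv2.imwrite("pics/over.png",c["img"])
    circ(P,rx,ry); hsv=cv2.cvtColor(c["img"],cv2.COLOR_BGR2HSV)
    q=P[(cv2.inRange(hsv,*rng)>0)&(np.linalg.norm(P[...,:2]-p[:2],axis=-1)<50)&(P[...,2]>195)&(P[...,2]<p[2]+40)]
    for z in range(200,400,20):
        t=q[abs(q[:,2]-z)<10]
        if len(t)>8: print(z,len(t),np.percentile(t,2,0).round(1),np.percentile(t,98,0).round(1))
    t=P[(np.linalg.norm(P[...,:2]-p[:2],axis=-1)<35)&(P[...,2]>p[2]-25)&(P[...,2]<p[2]+45)]
    print("head z",np.percentile(t[:,2],[1,50,99]).round(1)); plan()
E
python3 - <<'E'
from h import *
over(616,-133.7,((10,40,120),(25,170,255)))
E
```

```text
1144 [ 616.6 -132.8] 24.9 z 184.0
220 27 [ 612.7 -138.4  222.7] [ 628.8 -133.6  229.7]
240 71 [ 613.1 -136.1  231.2] [ 627.9 -132.5  249.3]
260 89 [ 612.  -136.8  250.9] [ 628.1 -131.4  269.2]
280 116 [ 612.1 -135.5  271.1] [ 628.6 -130.3  289.9]
300 146 [ 612.4 -134.2  291.1] [ 628.4 -129.   309.5]
320 198 [ 612.5 -133.4  310.5] [ 628.6 -127.9  329.6]
340 270 [ 612.6 -132.3  331. ] [ 628.4 -126.9  349.7]
360 342 [ 612.9 -129.8  350.7] [ 627.6 -125.7  369.5]
380 41 [ 593.6 -130.4  370.1] [ 664.1 -120.   389.6]
head z [386.9 407.  425.5]
t=29.4 p=[ 616.8 -143.2  391.5] jawyaw=-0.1 q6=-0.34 shift=[0. 0. 0.]
```

>>> send_rows --deltas '[60,0,-0.0038,-0.005,0,60,0,0,-0.005,0,60,0.015,0,0,0,60,0.02,0,0.0005,0,60,0.02,0,0.0005,0,60,0.02,0,0.0007,0,60,0.02,0,0.0007,0,60,0,0,0,0]'

```text
time: 30.15
ee_pos: [610.0, -134.2, 294.1]
tool_rot: [1.209, 1.214, -1.213]
ft_force: [0.3, 0.2, -2.0]
gripper_width: 0.856
```

>>> send_rows --deltas '[60,0.02,0,0.0007,0,60,0.02,0,0.0008,0,60,0.02,0,0.0008,0,60,0.02,0,0.0008,0,60,0,0,0,0]'

```text
time: 30.65
ee_pos: [610.8, -137.7, 215.4]
tool_rot: [1.21, 1.212, -1.212]
ft_force: [-0.6, 0.7, -2.6]
gripper_width: 0.857
```

```bash
python3 - <<'E'
from h import *
plan(z=199)
c=cam("wrist");P=c["P"];p=ctrl.read_state()["ee_pos"]
for r in range(280,362,10): print(r,P[r,280].round(1),P[r,230].round(1))
hang(((10,40,120),(25,170,255)))
E
```

```text
t=30.6 p=[ 610.8 -137.7  215.4] jawyaw=-0.1 q6=-0.33 shift=[0.0164 0.0001 0.    ]
280 [ 612.  -123.2  231. ] [ 595.9 -122.9  231.7]
290 [ 612.  -127.1  230.4] [ 595.6 -127.   230.7]
300 [ 612.  -130.5  230.9] [ 595.5 -130.5  230.9]
310 [ 612.  -133.7  231.6] [ 595.5 -133.7  231.8]
320 [ 612.  -138.3  230.3] [ 595.1 -138.4  230.3]
330 [ 611.9 -226.8  105. ] [ 5.566e+02 -2.976e+02  1.000e-01]
340 [ 611.9 -227.4  116.3] [ 5.560e+02 -3.107e+02 -4.000e-01]
350 [ 611.9 -226.1  129.2] [ 555.3 -324.8   -1.9]
360 [ 612.  -226.4  138.9] [ 5.551e+02 -3.363e+02  3.000e-01]
n 135 dir [-0.041 -0.054 -0.998] tcp [ 612.7 -138.3  218. ] z 49.0 188.0
58.0 24 [ 604.5 -136.7] [ 620.  -121.5] [ 612.  -127.7]
88.0 21 [ 605.4 -134.3] [ 618.3 -119.2] [ 610.8 -124. ]
118.0 15 [ 605.1 -130.1] [ 617.2 -117.5] [ 610.1 -123.7]
148.0 28 [ 605.  -135.1] [ 619.9 -118.5] [ 611.2 -123.2]
178.0 23 [ 606.4 -149.9] [657.6 -87.4] [ 620.  -120.2]
```

>>> send_rows --deltas '[60,0.01,0,0,0,60,0.004,0,0,0,60,0,0,0,0,0,0,0,0,0,0,0,0,0,0,0,0,0,0,0,0,0,0,0,0]'

```text
time: 31.45
ee_pos: [612.7, -138.6, 203.2]
tool_rot: [1.211, 1.208, -1.21]
ft_force: [0.5, 0.2, 0.1]
gripper_width: 1.0
```

>>> send_rows --deltas '[0,-0.015,0,0,0,0,-0.03,0,0,0,0,-0.05,0,0,0,0,-0.05,0,0,0,0,0,0,0,0]'

```text
time: 31.95
ee_pos: [616.1, -139.7, 356.5]
tool_rot: [1.213, 1.195, -1.202]
ft_force: [0.0, -0.3, 0.4]
gripper_width: 0.999
```

```bash
python3 - <<'E'
from h import *
c=cam("wrist");P=c["P"]
q=P[(abs(P[...,0]-616)<50)&(abs(P[...,1]+133)<30)&(P[...,2]>190)&(P[...,2]<240)]; t=q[q[:,2]>204]
print("top",cv2.minAreaRect(t[:,:2].astype(np.float32)),np.percentile(t[:,2],[2,50,98]).round(1))
plan((415,265),250)
c=cam("top"); np.savez("t3.npz",P=c["P"],img=c["img"]); P=c["P"]
q=P[222:254,185:262].reshape(-1,3); q=q[(q[:,2]>9)&(q[:,2]<40)]; h=q[q[:,1]>250]
print(cv2.minAreaRect(h[:,:2].astype(np.float32)),len(q))
E
```

```text
top ((616.9264526367188, -127.92124938964844), (29.0524959564209, 82.17140197753906), 89.54915618896484) [205.5 210.3 213.8]
t=32.0 p=[ 614.6 -139.2  352.7] jawyaw=-0.1 q6=-0.33 shift=[ 0.0998 -0.2011 -0.4042]
((414.6079406738281, 266.4026184082031), (79.68855285644531, 30.26120948791504), 5.532018661499023) 490
```

Steel hangs in ring 1 (top ~212, centre (617,−128)). Now brass.

>>> send_rows --deltas '[0,0,-0.0225,-0.0405,0,0,0,-0.0225,-0.0405,0,0,0,-0.0225,-0.0405,0,0,0,-0.0225,-0.0405,0,0,0,-0.0225,-0.0405,0,0,0,-0.0225,-0.0405,0,0,0,-0.0225,-0.0405,0,0,0,-0.0225,-0.0405,0]'

```text
time: 32.85
ee_pos: [430.6, 186.8, 346.0]
tool_rot: [1.209, 1.21, -1.213]
ft_force: [0.6, 0.4, 0.3]
gripper_width: 0.997
```

>>> send_rows --deltas '[0,0.02,-0.01,-0.0405,-0.1,0,0.045,-0.01,-0.0405,0,0,0.045,0,0,0,0,0.045,0,0,0,0,0.035,0,0,0,0,0,0,0,0,0,0,0,0,0]'

```text
time: 33.55
ee_pos: [410.5, 257.9, 165.4]
tool_rot: [1.134, 1.256, -1.139]
ft_force: [0.3, -0.4, -0.1]
gripper_width: 0.999
```

```bash
python3 - <<'E'
from h import *
c=cam("wrist");cv2.imwrite("pics/w8.png",c["img"]);np.savez("w8.npz",P=c["P"],img=c["img"]);P=c["P"]
C,d=hammer(c,"brass",(0,330,170,390),13)
hsv=cv2.cvtColor(c["img"],cv2.COLOR_BGR2HSV)
m=(cv2.inRange(hsv,(18,90,90),(35,255,255))>0)&(P[...,2]>10)&(P[...,2]<45); print("brass",m.sum(),cv2.minAreaRect(P[m][:,:2].astype(np.float32)))
plan(C,17,5.5)
E
```

```text
brass handle dir deg 94.8 head axis yaw 4.8 head ctr [415.1 270.6] len 78.7 off -0.3 depth 23.3 tip -62.3 zmax 27.1
   rect ((415.04193115234375, 270.05902099609375), (79.93528747558594, 24.768447875976562), 4.962862491607666)
brass 4368 ((510.49566650390625, 303.8054504394531), (155.65908813476562, 251.18545532226562), 76.53807067871094)
t=33.6 p=[411.8 258.4 166.8] jawyaw=5.6 q6=0.32 shift=[ 0.1498  0.0044 -0.0117] turn=0.002 (q6 sign: check) shift_if_turned_first=[ 0.1498  0.0044 -0.0118]
```

View pics/w8.png

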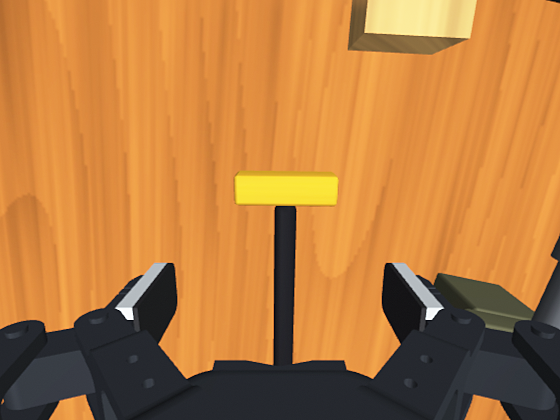

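Brass head spans columns 234–338 at row 189 and the handle runs towards the gripper. Descend and grip.

>>> send_rows --deltas '[0,0.04,0.004,-0.0117,0.009,0,0.04,0,0,0,0,0.03,0,0,0,0,0,0,0,0,0,0.012,0,0,0,0,0.01,0,0,0,0,0,0,0,0]'

```text
time: 34.3
ee_pos: [414.8, 270.5, 34.5]
tool_rot: [1.144, 1.25, -1.142]
ft_force: [0.2, -0.5, -0.6]
gripper_width: 1.001
```

>>> send_rows --deltas '[0,0.007,0,0,0,0,0.007,0,0,0,0,0.005,0,0,0,0,0,0,0,0]'

```text
time: 34.7
ee_pos: [413.9, 270.2, 14.5]
tool_rot: [1.142, 1.251, -1.144]
ft_force: [-0.1, -0.0, 0.3]
gripper_width: 1.002
```

>>> send_rows --deltas '[60,0,0,0,0,60,0,0,0,0,60,0,0,0,0,60,0,0,0,0]'

```text
time: 35.1
ee_pos: [414.3, 270.3, 15.3]
tool_rot: [1.143, 1.25, -1.143]
ft_force: [-0.1, -0.9, 1.9]
gripper_width: 0.921
```

>>> send_rows --deltas '[60,-0.015,0,0,0,60,-0.03,0,0,0,60,-0.04,0,0,0,60,-0.04,0,0,0,60,0,0,0,0,60,0,0,0,0]'

```text
time: 35.7
ee_pos: [414.9, 270.7, 140.8]
tool_rot: [1.145, 1.249, -1.141]
ft_force: [0.1, 0.0, -1.2]
gripper_width: 0.922
```

```bash
python3 - <<'E'
from h import *
plan((430,-33),140,90)
c=cam("wrist"); P=c["P"]; s,M=axes(); T=(P-s["ee_pos"])@M
q=T[(abs(T[...,1])<36)&(T[...,2]>-40)&(T[...,2]<-2)&(T[...,0]>-25)&(T[...,0]<12)]
print("head T",np.percentile(q,2,0).round(1),np.percentile(q,98,0).round(1),len(q))
E
```

```text
t=35.7 p=[414.9 270.7 140.8] jawyaw=5.1 q6=0.35 shift=[ 0.0005 -0.0121  0.3038] turn=-1.481 (q6 sign: check) shift_if_turned_first=[ 0.0008 -0.3037  0.0151]
head T [-12.8 -34.3 -12.6] [ 9.8 34.5 -2.4] 10595
```

>>> send_rows --deltas '[60,0,-0.0015,0.038,0,60,0,-0.0015,0.038,0,60,0,-0.0015,0.038,0,60,0,-0.0015,0.038,0,60,0,-0.0015,0.038,0,60,0,-0.0015,0.038,0,60,0,-0.0015,0.038,0,60,0,-0.0015,0.038,0]'

```text
time: 36.55
ee_pos: [428.0, -34.6, 138.4]
tool_rot: [1.142, 1.254, -1.145]
ft_force: [0.2, -0.6, -2.5]
gripper_width: 0.926
```

>>> send_rows --deltas '[60,0,0,0,-0.1346,60,0,0,0,-0.1346,60,0,0,0,-0.1346,60,0,0,0,-0.1346,60,0,0,0,-0.1346,60,0,0,0,-0.1346,60,0,0,0,-0.1346,60,0,0,0,-0.1346]'

```text
time: 37.35
ee_pos: [427.9, -33.1, 138.3]
tool_rot: [0.313, 1.553, -0.313]
ft_force: [0.5, 0.0, -1.5]
gripper_width: 0.921
```

>>> send_rows --deltas '[60,0,0,0,-0.1346,60,0,0,0,-0.1346,60,0,0,0,-0.1346,60,0,0,0,0,60,0,0,0,0]'

```text
time: 37.85
ee_pos: [428.5, -33.2, 138.9]
tool_rot: [0.004, 1.574, -0.003]
ft_force: [-0.6, 0.3, -2.2]
gripper_width: 0.92
```

```bash
python3 - <<'E'
from h import *
plan((445,-33.3),160,90)
handle("side",((0,0,0),(180,255,60)),zmin=115)
E
```

```text
t=37.9 p=[428.5 -33.2 138.9] jawyaw=89.8 q6=-1.80 shift=[-0.0211  0.      0.0164] turn=-0.004 (q6 sign: check) shift_if_turned_first=[-0.0211 -0.0001  0.0165]
n 180 dir [-0.997  0.04  -0.061] tilt 86.5 ctr [526.  -25.2 138.5] lo [419.2 -96.  126.8] hi [651.7  34.2 169.1] tcp [428.8 -33.3 139.2]
```

>>> send_rows --deltas '[60,-0.011,0,0.008,0,60,-0.01,0,0.0085,0,60,-0.015,0,0.0005,0,60,-0.015,0,0.0005,0,60,-0.016,0,0.0004,0,60,0,0,0,0]'

```text
time: 38.5
ee_pos: [446.6, -33.4, 207.4]
tool_rot: [0.002, 1.572, -0.002]
ft_force: [-1.7, -0.3, -3.8]
gripper_width: 0.924
```

>>> send_rows --deltas '[60,-0.018,0,0.005,0,60,-0.0175,0,0.006,0,60,-0.016,0,0.01,0,60,-0.016,0,0.01,0,60,-0.014,0,0.013,0,60,-0.014,0,0.013,0]'

```text
time: 39.1
ee_pos: [502.4, -33.2, 300.9]
tool_rot: [0.003, 1.577, -0.001]
ft_force: [-3.6, -0.5, -5.5]
gripper_width: 0.925
```

>>> send_rows --deltas '[60,-0.0105,0,0.0165,0,60,-0.01,0,0.0165,0,60,-0.006,0,0.0165,0,60,-0.005,0,0.0165,0,60,0,0,0.009,0,60,0,0,0,0]'

```text
time: 39.7
ee_pos: [579.6, -33.6, 332.5]
tool_rot: [0.001, 1.573, -0.001]
ft_force: [-2.7, 0.6, -3.2]
gripper_width: 0.926
```

>>> send_rows --deltas '[60,-0.03,0,0,0,60,-0.028,0,0,0,60,0,0,0,0.143,60,0,0,0,0.143,60,0,0,0,0.143,60,0,0,0,0.143,60,0,0,0,0.143,60,0,0,0,0.143]'

```text
time: 40.5
ee_pos: [579.7, -33.6, 391.8]
tool_rot: [0.676, 1.462, -0.675]
ft_force: [0.5, 0.3, -1.9]
gripper_width: 0.92
```

>>> send_rows --deltas '[60,0,0,0,0.143,60,0,0,0,0.143,60,0,0,0,0.143,60,0,0,0,0.143,60,0,0,0,0.143,60,0,0.018,0.005,0,60,0,0.016,0.004,0,60,0,0,0,0]'

```text
time: 41.3
ee_pos: [615.2, -43.3, 391.5]
tool_rot: [1.213, 1.206, -1.21]
ft_force: [-0.9, -0.2, -2.2]
gripper_width: 0.923
```

```bash
python3 - <<'E'
from h import *
over(613,-33.3,((0,0,0),(180,255,60)))
E
```

```text
1144 [614.  -32.8] 24.9 z 184.0
220 16 [608.3 -38.8 225.2] [620.4 -33.5 229.8]
240 58 [608.6 -37.3 231.5] [623.6 -32.1 249. ]
260 74 [609.  -35.  251.2] [623.8 -30.6 269.9]
280 100 [608.4 -34.8 270.5] [623.9 -29.1 289.6]
300 124 [608.6 -32.2 290.8] [623.7 -27.7 309.6]
320 169 [608.3 -31.4 310.7] [623.7 -26.4 329.4]
340 235 [608.2 -29.9 330.3] [623.7 -24.8 349.4]
360 274 [609.4 -27.  350.2] [623.6 -23.5 368.5]
380 41 [564.5 -54.2 383.1] [655.6 -36.4 389.9]
head z [386.9 407.7 409.5]
t=41.4 p=[614.  -42.9 391.5] jawyaw=-0.2 q6=-0.18 shift=[0. 0. 0.]
```

>>> send_rows --deltas '[60,0,-0.002,-0.005,0,60,0,0,-0.005,0,60,0.015,0,0,0,60,0.02,0,0.0006,0,60,0.02,0,0.001,0,60,0.02,0,0.001,0,60,0.02,0,0.001,0,60,0,0,0,0]'

```text
time: 42.15
ee_pos: [609.1, -35.4, 294.4]
tool_rot: [1.209, 1.213, -1.215]
ft_force: [-0.8, 0.4, -2.7]
gripper_width: 0.922
```

>>> send_rows --deltas '[60,0.02,0,0.0012,0,60,0.02,0,0.0012,0,60,0.02,0,0.0012,0,60,0.02,0,0.0012,0,60,0,0,0,0]'

```text
time: 42.65
ee_pos: [609.9, -40.5, 215.7]
tool_rot: [1.21, 1.211, -1.214]
ft_force: [-0.6, -1.0, -3.0]
gripper_width: 0.922
```

```bash
python3 - <<'E'
from h import *
plan(z=199)
P=cam("wrist")["P"]
for r in range(270,330,12): print(r,P[r,280].round(1))
E
```

```text
t=42.6 p=[609.9 -40.5 215.7] jawyaw=-0.2 q6=-0.18 shift=[0.0167 0.0001 0.    ]
270 [611.2 -22.1 232.2]
282 [611.2 -26.3 232.3]
294 [611.2 -30.5 232.2]
306 [611.2 -34.5 233. ]
318 [ 610.9 -126.3   94.4]
```

Head top is 232, so the neck is ~208. Lower 14 mm, release and rise, then head for the gauge.

>>> send_rows --deltas '[60,0.01,0,0,0,60,0.005,0,0,0,60,0,0,0,0,0,0,0,0,0,0,0,0,0,0,0,0,0,0,0,0,0,0,0,0]'

```text
time: 43.4
ee_pos: [611.8, -41.1, 202.6]
tool_rot: [1.212, 1.207, -1.211]
ft_force: [0.6, -0.0, 0.0]
gripper_width: 0.998
```

>>> send_rows --deltas '[0,-0.015,0,0,0,0,-0.03,0,0,0,0,-0.05,0,0,0,0,-0.05,0,0,0,0,0,0,0,0]'

```text
time: 43.9
ee_pos: [615.3, -41.7, 355.7]
tool_rot: [1.216, 1.195, -1.202]
ft_force: [1.1, -0.4, 0.4]
gripper_width: 0.998
```

```bash
python3 - <<'E'
from h import *
c=cam("wrist");P=c["P"]
q=P[(abs(P[...,0]-614)<50)&(abs(P[...,1]+33)<30)&(P[...,2]>190)&(P[...,2]<240)]; t=q[q[:,2]>203]
print("top",cv2.minAreaRect(t[:,:2].astype(np.float32)),np.percentile(t[:,2],[2,50,98]).round(1))
plan((478,417),350,90)
E
```

```text
top ((612.7150268554688, -28.391265869140625), (25.251272201538086, 80.09746551513672), 89.73211669921875) [205.8 208.5 210. ]
t=44.0 p=[613.8 -41.5 352. ] jawyaw=-0.2 q6=-0.18 shift=[ 0.     -0.1371 -0.4581] turn=1.568 (q6 sign: check) shift_if_turned_first=[ 0.002  -0.4585  0.1358]
```

Brass hangs in ring 0 (top 208.5 → neck 184.5). All three are hung. On to the gauge.

>>> send_rows --deltas '[0,0,-0.0137,-0.0458,0,0,0,-0.0137,-0.0458,0,0,0,-0.0137,-0.0458,0,0,0,-0.0137,-0.0458,0,0,0,-0.0137,-0.0458,0,0,0,-0.0137,-0.0458,0,0,0,-0.0137,-0.0458,0,0,0,-0.0137,-0.0458,0]'

```text
time: 44.75
ee_pos: [501.4, 327.1, 345.7]
tool_rot: [1.21, 1.209, -1.213]
ft_force: [0.9, -0.3, 0.3]
gripper_width: 0.998
```

>>> send_rows --deltas '[0,0,-0.0137,-0.0458,0,0,0,-0.0137,-0.0458,0,0,0,0,0,-0.143,0,0,0,0,-0.143,0,0,0,0,-0.143,0,0,0,0,-0.143,0,0,0,0,-0.143,0,0,0,0,-0.143]'

```text
time: 45.55
ee_pos: [475.1, 416.9, 345.4]
tool_rot: [0.554, 1.5, -0.557]
ft_force: [-0.3, -0.4, -0.2]
gripper_width: 1.002
```

>>> send_rows --deltas '[0,0.02,0,0,-0.143,0,0.02,0,0,-0.143,0,0.02,0,0,-0.143,0,0.02,0,0,-0.143,0,0,0,0,-0.143,0,0,0,0,0,0,0,0,0,0]'

```text
time: 46.25
ee_pos: [475.6, 417.2, 266.5]
tool_rot: [0.003, 1.572, -0.004]
ft_force: [0.4, 0.6, 0.2]
gripper_width: 0.999
```

```bash
python3 - <<'E'
from h import *
c=cam("wrist");P=c["P"];cv2.imwrite("pics/w9.png",c["img"]);np.savez("w9.npz",P=P,img=c["img"])
plan((478,417),None,90)
def rr(n,m): q=P[m]; r=cv2.minAreaRect(q[:,:2].astype(np.float32)); print(n,len(q),r,np.median(q[:,2]))
near=(abs(P[...,0]-480)<60)&(abs(P[...,1]-417)<60)
rr("block top",near&(abs(P[...,2]-55)<4)); rr("grip top",near&(P[...,2]>122)&(P[...,2]<130)); rr("stop",near&(P[...,2]>60)&(P[...,2]<66)); rr("grip mid",near&(P[...,2]>80)&(P[...,2]<110))
E
```

```text
t=46.3 p=[475.8 417.3 267. ] jawyaw=89.8 q6=-0.96 shift=[-0.     -0.0003  0.0022] turn=-0.004 (q6 sign: check) shift_if_turned_first=[ 0.     -0.0003  0.0022]
block top 3210 ((467.5343017578125, 428.9534912109375), (90.44195556640625, 99.6596450805664), 2.8109846115112305) 54.75930030148069
grip top 766 ((482.6546630859375, 419.5942687988281), (11.966699600219727, 43.07347106933594), 2.901423931121826) 124.38763258349422
stop 558 ((469.12640380859375, 419.0797119140625), (16.70610237121582, 29.82213020324707), 2.817962408065796) 62.73523589332251
grip mid 379 ((477.5920104980469, 419.2667541503906), (2.7996864318847656, 43.265663146972656), 4.220223903656006) 95.98651540776962
```

View pics/w9.png

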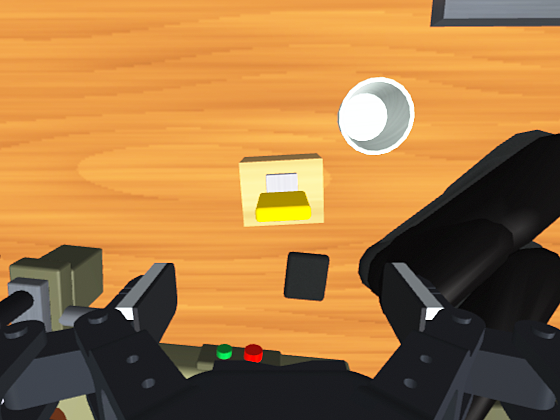

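The wrist view has the gauge grip at (283,206) and its stop on the robot side (282,182), block yaw ≈ 2.9°. So +x points to the finisher, as needed. Grip it along y.

>>> send_rows --deltas '[0,0.03,0.0023,0.0068,-0.054,0,0.03,0,0,0,0,0.03,0,0,0,0,0.03,0,0,0,0,0.02,0,0,0,0,0.019,0,0,0,0,0,0,0,0,0,0,0,0,0]'

```text
time: 47.1
ee_pos: [482.8, 419.8, 108.6]
tool_rot: [-0.041, 1.57, 0.041]
ft_force: [-0.3, -0.3, 0.1]
gripper_width: 0.998
```

>>> send_rows --deltas '[40,0,0,0,0,80,0,0,0,0,120,0,0,0,0,160,0,0,0,0,160,0,0,0,0,160,0,0,0,0]'

```text
time: 47.7
ee_pos: [483.4, 420.1, 109.4]
tool_rot: [-0.041, 1.569, 0.043]
ft_force: [-0.0, -0.5, 6.4]
gripper_width: 0.505
```

```bash
python3 - <<'E'
from h import *
plan((482.65,419.6),108,92.9); print(ctrl.read_state()["gripper_width"])
# rest from t3 (top): plate edges
d=np.load("t3.npz");P=d["P"]
q=P[(abs(P[...,2]-150)<6)&(P[...,0]>590)&(P[...,0]<680)&(P[...,1]>120)&(P[...,1]<225)]
print(cv2.minAreaRect(q[:,:2].astype(np.float32)),len(q))
E
```

```text
t=47.7 p=[483.4 420.1 109.4] jawyaw=93.0 q6=-1.02 shift=[ 0.0014 -0.0005 -0.0008] turn=0.003 (q6 sign: check) shift_if_turned_first=[ 0.0014 -0.0005 -0.0008]
0.5051579578558315
((639.6857299804688, 172.26736450195312), (70.45648956298828, 78.60882568359375), 83.50496673583984) 488
```

>>> send_rows --deltas '[160,-0.02,0,0,0,160,-0.03,0,0,0,160,-0.05,0,0,0,160,-0.05,0,0,0,160,-0.05,0,0,0,160,-0.05,0,0,0,160,0,0,0,0]'

```text
time: 48.4
ee_pos: [485.4, 421.6, 366.9]
tool_rot: [-0.035, 1.558, 0.048]
ft_force: [0.7, 0.4, -1.1]
gripper_width: 0.505
```

>>> send_rows --deltas '[160,0,-0.037,0.0234,0,160,0,-0.037,0.0234,0,160,0,-0.037,0.0234,0,160,0,-0.037,0.0234,0,160,0,-0.037,0.0234,0,160,0,-0.037,0.0234,0,160,0,-0.037,0.0234,0,160,0,0,0,0.0875]'

```text
time: 49.2
ee_pos: [662.6, 164.3, 356.1]
tool_rot: [0.03, 1.571, -0.034]
ft_force: [-1.1, 0.8, -1.0]
gripper_width: 0.507
```

>>> send_rows --deltas '[160,0,0,0,0.0875,160,0,0,0,0,160,0,0,0,0]'

```text
time: 49.5
ee_pos: [659.5, 169.7, 357.2]
tool_rot: [0.094, 1.57, -0.094]
ft_force: [-0.2, 0.6, -0.9]
gripper_width: 0.506
```

```bash
python3 - <<'E'
from h import *
c=cam("wrist");P=c["P"];cv2.imwrite("pics/w10.png",c["img"]);np.savez("w10.npz",P=P,img=c["img"])
plan((660,170),360,83)
s,M=axes();T=(P-s["ee_pos"])@M
m=(abs(P[...,2]-150)<5)&(abs(P[...,0]-630)<60)&(abs(P[...,1]-172)<60); q=P[m]; print("plate",len(q),cv2.minAreaRect(q[:,:2].astype(np.float32)),np.median(q,0))
# gauge in hand, tool frame
g=T[(T[...,0]>20)&(T[...,0]<110)&(abs(T[...,1])<40)&(abs(T[...,2])<50)]; print("gauge",len(g),g.min(0).round(1),g.max(0).round(1))
for x in range(20,110,10):
    t=g[abs(g[:,0]-x)<5]
    if len(t)>5: print(x,len(t),np.percentile(t,3,0).round(1),np.percentile(t,97,0).round(1))
E
```

```text
t=49.5 p=[659.5 169.9 357.5] jawyaw=83.2 q6=-1.30 shift=[-0.0025  0.0001  0.0004] turn=0.003 (q6 sign: check) shift_if_turned_first=[-0.0025  0.0001  0.0004]
plate 4773 ((638.3974609375, 173.10475158691406), (70.0738525390625, 72.95689392089844), 83.2432632446289) [630.83100229 173.86599031 149.70131465]
gauge 3909 [ 20.  -28.5 -22.8] [54.4 27.1 -3.5]
20 462 [ 20.1 -22.2  -9.3] [24.8 21.  -5.6]
30 746 [ 25.3 -20.3  -6.8] [34.5 19.3 -5.7]
40 559 [ 35.3 -20.2  -6.8] [43.6 19.5 -5.6]
50 2142 [ 46.  -14.5 -22.5] [50.9 13.6 -5.9]
```

View pics/w10.png

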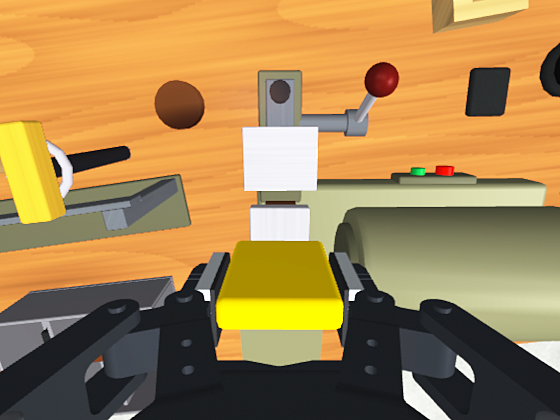

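```bash
python3 - <<'E'
from h import *
d=np.load("w10.npz");P=d["P"]
m=np.zeros(P.shape[:2],np.uint8); s=P[115:203,235:325]; m[115:203,235:325]=(abs(s[...,2]-150)<4.5)
n,l,st,_=cv2.connectedComponentsWithStats(m); k=1+np.argmax(st[1:,4]); q=P[l==k][:,:2].astype(np.float32)
r=cv2.minAreaRect(q); print(r,st[k])
for a in(-6,-6.8,-7.5):
    u=np.array([np.cos(np.radians(a)),np.sin(np.radians(a))]);v=np.array([-u[1],u[0]])
    U=q@u;V=q@v; e=np.percentile(U,[.3,1,99,99.7]);f=np.percentile(V,[.3,1,99,99.7]); print(a,e.round(1),f.round(1),"edge mid",(u*(e[3])+v*(f[0]+f[3])/2).round(1), "size",e[3]-e[0],f[3]-f[0])
# wheel
w=P[(abs(P[...,0]-690)<40)&(abs(P[...,1]-165)<30)&(P[...,2]>90)]
for r0 in range(188,212,2): print(r0,P[r0,265].round(1),P[r0,280].round(1),P[r0,295].round(1))
E
```

```text
((631.6552124023438, 173.90565490722656), (70.08935546875, 59.356685638427734), 83.20573425292969) [ 243  127   76   64 4715]
-6 [580.1 580.5 639.2 639.7] [204.2 204.7 273.1 273.6] edge mid [661.2 170.7] size 59.629117376274394 69.33655874922013
-6.8 [577.  577.  635.9 636.1] [212.7 213.2 281.6 282.1] edge mid [660.9 170.3] size 59.13416098753726 69.39482493880587
-7.5 [573.7 574.  632.8 633.2] [219.9 220.5 288.9 289.5] edge mid [661.  169.9] size 59.52335060632231 69.59741721175217
188 [656.9 156.  150.5] [658.7 170.3 150.3] [660.5 184.7 149.8]
190 [658.9 155.8 150.4] [660.9 170.1 148.8] [662.7 184.5 148.4]
192 [674.1 151.2  84.6] [676.1 168.5  85.1] [678.4 185.7  84. ]
194 [676.6 150.9  83.8] [678.6 168.2  84.5] [680.4 185.5  85.6]
196 [679.1 150.5  83.4] [680.9 167.9  84.5] [682.8 185.2  85.4]
198 [681.3 150.3  84.1] [683.3 167.6  84.7] [685.5 185.   84. ]
200 [683.6 150.   84.5] [685.2 167.4  86.6] [687.9 184.7  83.9]
202 [686.2 149.6  83.3] [674.3 168.5 142.2] [675.9 183.3 143. ]
204 [696.5 146.9  50.2] [674.3 168.5 150.8] [676.1 183.  150.5]
206 [635.9 165.  308.6] [637.2 172.4 307.1] [638.2 179.9 306.9]
208 [636.6 165.  310.1] [637.5 172.3 310. ] [638.7 179.7 308.9]
210 [637.6 164.8 310.1] [638.1 172.3 311.6] [639.  179.6 311.3]
```

Edge middle is ≈(661.2,170.3), yaw −6.8°, and the wheel is ≈13 mm beyond it. Plate size 59.5×69.5 checks out. The gauge hangs straight, blade 7.6 mm ahead of TCP. Lower it, watching the force.

>>> send_rows --deltas '[160,0.02,0.001,0.0005,0,160,0.03,0,0,0,160,0.03,0,0,0,160,0.02,0,0,0,160,0,0,0,0,160,0,0,0,0]'

```text
time: 50.15
ee_pos: [660.5, 171.0, 258.4]
tool_rot: [0.094, 1.569, -0.094]
ft_force: [-1.0, 0.9, -1.0]
gripper_width: 0.507
```

```bash
python3 - <<'E'
from h import *
plan((660.1,170.8),208,83.2)
c=cam("wrist");P=c["P"];s,M=axes();T=(P-s["ee_pos"])@M
d=cam("side");cv2.imwrite("pics/s3.png",cv2.resize(d["img"][140:300,150:310],None,fx=3.6,fy=3.6))
m=np.zeros(P.shape[:2],np.uint8); b=(abs(P[...,2]-150)<4.5)&(abs(P[...,0]-631)<50)&(abs(P[...,1]-173)<50)
n,l,st,_=cv2.connectedComponentsWithStats(b.astype(np.uint8)); k=1+np.argmax(st[1:,4]); q=T[l==k]
print("plate tool frame z",np.percentile(q[:,2],[.5,1,99,99.7]).round(1),"y",np.percentile(q[:,1],[.5,99.5]).round(1),"x",np.median(q[:,0]))
g=T[(T[...,0]>44)&(T[...,0]<52)&(abs(T[...,1])<40)&(abs(T[...,2])<40)]; print("stop y,z",np.percentile(g,[1,99],axis=0).round(1))
E
```

```text
t=50.1 p=[660.5 171.  258.4] jawyaw=83.1 q6=-1.30 shift=[ 0.0504 -0.0003 -0.0004] turn=-0.002 (q6 sign: check) shift_if_turned_first=[ 0.0504 -0.0003 -0.0004]
plate tool frame z [-60.  -59.9  -1.9  -0.8] y [-35.6  33.5] x 109.71850710747525
stop y,z [[ 44.4 -15.2 -23.3]
 [ 51.3  14.4  -6.2]]
```

View pics/s3.png

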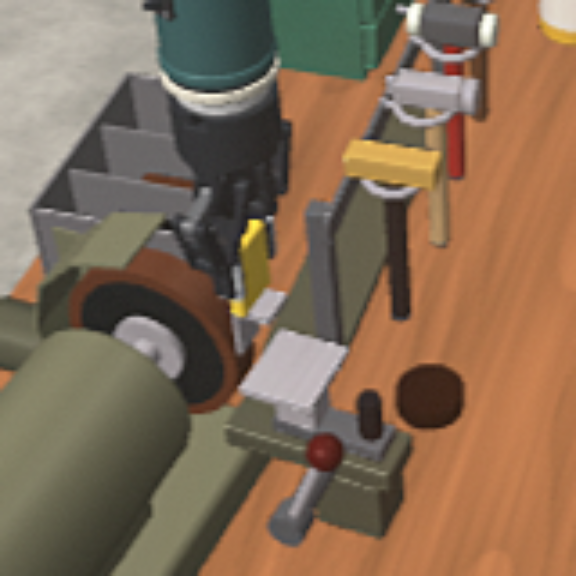

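>>> send_rows --deltas '[160,0.01,0,-0.001,0,160,0.01,0,0,0,160,0.01,0,0,0,160,0,0,0,0]'

```text
time: 50.65
ee_pos: [658.2, 170.5, 225.8]
tool_rot: [0.095, 1.573, -0.096]
ft_force: [-0.6, -0.5, -2.1]
gripper_width: 0.501
```

>>> send_rows --deltas '[160,0.008,0,0,0,160,0.008,0,0,0,160,0,0,0,0]'

```text
time: 50.95
ee_pos: [658.8, 170.6, 210.5]
tool_rot: [0.095, 1.571, -0.096]
ft_force: [-0.7, -0.1, -1.9]
gripper_width: 0.506
```

>>> send_rows --deltas '[160,0.002,0,0,0,160,0.002,0,0,0,160,0,0,0,0,160,0,0,0,0]'

```text
time: 51.35
ee_pos: [659.7, 170.8, 208.4]
tool_rot: [0.096, 1.568, -0.095]
ft_force: [-0.0, -0.7, -1.8]
gripper_width: 0.504
```

>>> send_rows --deltas '[160,0.002,0,0,0,160,0,0,0,0,160,0,0,0,0]'

```text
time: 51.65
ee_pos: [659.6, 170.8, 206.1]
tool_rot: [0.096, 1.569, -0.095]
ft_force: [0.1, -0.2, -1.1]
gripper_width: 0.505
```

>>> send_rows --deltas '[160,0.002,0,0,0,160,0,0,0,0,160,0,0,0,0]'

```text
time: 51.95
ee_pos: [659.9, 170.8, 204.4]
tool_rot: [0.096, 1.568, -0.095]
ft_force: [0.7, -0.6, 1.6]
gripper_width: 0.507
```

Contact (force went from −1.9 to +1.6 N), so the stop is on the rest. Release and rise.

>>> send_rows --deltas '[110,0,0,0,0,80,0,0,0,0,50,0,0,0,0,50,0,0,0,0,50,-0.02,0,0,0,50,-0.03,0,0,0,50,-0.05,0,0,0,0,-0.05,0,0,0]'

```text
time: 52.75
ee_pos: [658.9, 170.7, 354.9]
tool_rot: [0.095, 1.571, -0.096]
ft_force: [0.8, 0.1, -0.6]
gripper_width: 0.948
```

```bash
cat >> h.py <<'E'
def restcheck(save=None):
    c=cam("wrist");P=c["P"];hsv=cv2.cvtColor(c["img"],cv2.COLOR_BGR2HSV)
    if save: cv2.imwrite(save,c["img"])
    b=(abs(P[...,2]-150)<4)&(abs(P[...,0]-635)<60)&(abs(P[...,1]-173)<50)
    n,l,st,_=cv2.connectedComponentsWithStats(b.astype(np.uint8)); k=1+np.argmax(st[1:,4]); q=P[l==k]
    a=np.radians(-6.8);u=np.array([np.cos(a),np.sin(a)]);v=np.array([-u[1],u[0]])
    f=lambda q:(np.percentile(q[:,:2]@u,[.5,99.5]).round(1),np.percentile(q[:,:2]@v,[.5,99.5]).round(1),np.median(q[:,2]).round(1),len(q))
    print("plate u,v",f(q))
    y=(cv2.inRange(hsv,(20,150,100),(35,255,255))>0)&(abs(P[...,0]-655)<40)&(abs(P[...,1]-171)<40)
    for z0,z1,n in((214,226,"grip top"),(165,205,"grip face")):
        t=P[y&(P[...,2]>z0)&(P[...,2]<z1)]
        if len(t)>5: print(n,f(t))
    t=P[(abs(P[...,2]-158)<3)&(abs(P[...,0]-650)<40)&(abs(P[...,1]-171)<25)]
    if len(t)>5: print("stop top",f(t))
    kn=P[(abs(P[...,2]-139.5)<5)&(np.linalg.norm(P[...,:2]-[562,182],axis=-1)<30)]
    if len(kn)>5: print("knob",f(kn))
    bl=P[(cv2.inRange(hsv,(0,100,30),(10,255,255))>0)&(P[...,2]>140)&(P[...,2]<200)&(abs(P[...,1]-262)<50)]
    if len(bl)>5: print("ball",bl.min(0).round(1),bl.max(0).round(1),f(bl))
    plan()
E
python3 - <<'E'
from h import *
restcheck("pics/w11.png")
E
```

```text
plate u,v (array([577. , 635.4]), array([212.8, 282.2]), np.float64(149.7), 3912)
grip top (array([628.8, 640.9]), array([226.3, 269.1]), np.float64(219.3), 887)
grip face (array([628.5, 629.9]), array([226.7, 268.2]), np.float64(186.7), 459)
stop top (array([612.7, 629.5]), array([233. , 262.8]), np.float64(157.7), 608)
knob (array([535.5, 553.8]), array([238. , 256.4]), np.float64(139.0), 367)
ball [560.3 251.9 163.9] [587.2 276.7 183.8] (array([526.6, 551.5]), array([318.3, 342.4]), np.float64(178.7), 861)
t=52.8 p=[662.7 171.3 365.9] jawyaw=83.0 q6=-1.30 shift=[0. 0. 0.]
```

View pics/w11.png

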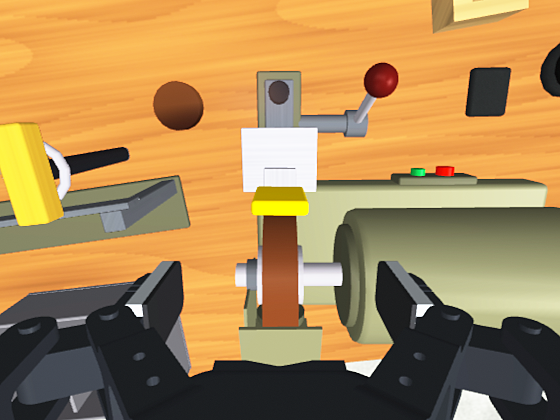

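The gauge stands seated (stop top 157.7 mm, blade 6.8 mm beyond the edge, y offset ~0). Grip at (280,205), knob at (279,92), ball at (381,80). Now push the knob with shut fingers.

>>> send_rows --deltas '[255,0,0,-0.031,0,255,0,0,-0.031,0,255,0,0,-0.031,0,255,0,0,-0.031,0,255,0.045,-0.0015,0,0,255,0.045,0,0,0,255,0.045,0,0,0,255,0.035,0,0,0]'

```text
time: 53.6
ee_pos: [535.2, 184.1, 181.9]
tool_rot: [0.095, 1.57, -0.096]
ft_force: [0.3, -0.5, 0.1]
gripper_width: 0.002
```

>>> send_rows --deltas '[255,0,0,0,0,255,0,0,0,0,255,0,0,0,0]'

```text
time: 53.9
ee_pos: [538.1, 184.7, 186.4]
tool_rot: [0.096, 1.565, -0.095]
ft_force: [0.6, -0.2, 0.8]
gripper_width: -0.002
```

```bash
python3 - <<'E'
from h import *
u=np.array([.993,-.1184]);v=np.array([.1184,.993]);s,M=axes();p=s["ee_pos"];print("u",p[:2]@u,"v",p[:2]@v,p[2],s["gripper_width"],s["ft_force"])
c=cam("wrist");P=c["P"];T=(P-p)@M
f=T[(T[...,0]>-5)&(T[...,0]<30)&(abs(T[...,1])<40)&(abs(T[...,2])<25)&(P[...,2]>106)]
print(f.min(0),f.max(0))
k=P[(abs(P[...,2]-139.5)<4)&(np.linalg.norm(P[...,:2]-[570,181],axis=-1)<14)]; print("knob",len(k),np.percentile(k[:,:2]@u,[1,99]) if len(k) else 0)
E
```

```text
u 512.4569202584158 v 247.14512102726 186.3991264328122 -0.0016846362436458242 [ 0.60549286 -0.2447073   0.77553045]
[ -4.99482083 -14.01641773 -10.72031299] [21.92240611 13.29268851 -5.02030767]
knob 0 0
```

>>> send_rows --deltas '[255,0.025,0,0,0,255,0.02,0,0,0,255,0,0,0,0,255,0,0,0.004,0,255,0,0,0.004,0,255,0,0,0,0]'

```text
time: 54.55
ee_pos: [546.4, 183.6, 140.8]
tool_rot: [0.097, 1.565, -0.095]
ft_force: [0.1, 0.5, -0.2]
gripper_width: -0.002
```

>>> send_rows --deltas '[255,0,0,0.002,0,255,0,0,0.002,0,255,0,0,0,0]'

```text
time: 54.85
ee_pos: [547.9, 182.9, 139.3]
tool_rot: [0.096, 1.57, -0.096]
ft_force: [-1.3, -0.5, 0.9]
gripper_width: -0.001
```

>>> send_rows --deltas '[255,0,0,0.001,0,255,0,0,0.001,0,255,0,0,0,0]'

```text
time: 55.15
ee_pos: [548.0, 182.9, 138.8]
tool_rot: [0.096, 1.573, -0.096]
ft_force: [-5.8, 1.9, 4.5]
gripper_width: -0.003
```

>>> send_rows --deltas '[255,0,0,0.001,0,255,0,0,0.001,0,255,0,0,0,0]'

```text
time: 55.45
ee_pos: [549.2, 182.7, 138.8]
tool_rot: [0.096, 1.575, -0.096]
ft_force: [-8.6, 1.6, 7.0]
gripper_width: -0.003
```

>>> send_rows --deltas '[255,0,0,0.001,0,255,0,0,0.001,0,255,0,0,0,0]'

```text
time: 55.75
ee_pos: [551.1, 182.5, 138.7]
tool_rot: [0.095, 1.575, -0.096]
ft_force: [-8.0, 2.2, 6.5]
gripper_width: -0.002
```

>>> send_rows --deltas '[255,0,0,0.001,0,255,0,0,0.001,0,255,0,0,0,0]'

```text
time: 56.05
ee_pos: [552.9, 182.3, 138.7]
tool_rot: [0.096, 1.575, -0.096]
ft_force: [-9.6, 2.8, 6.7]
gripper_width: 0.001
```

>>> send_rows --deltas '[255,0,0,0.001,0,255,0,0,0.001,0,255,0,0,0,0]'

```text
time: 56.35
ee_pos: [554.7, 182.0, 138.7]
tool_rot: [0.096, 1.575, -0.096]
ft_force: [-9.9, 2.3, 7.4]
gripper_width: -0.001
```

>>> send_rows --deltas '[255,0,0,0.001,0,255,0,0,0.0005,0,255,0,0,0,0]'

```text
time: 56.65
ee_pos: [556.1, 181.9, 138.7]
tool_rot: [0.096, 1.576, -0.096]
ft_force: [-10.5, 2.2, 7.3]
gripper_width: 0.0
```

>>> send_rows --deltas '[255,0,0,0.001,0,255,0,0,0,0,255,0,0,0,0]'

```text
time: 56.95
ee_pos: [556.8, 181.8, 138.6]
tool_rot: [0.096, 1.576, -0.096]
ft_force: [-10.7, 2.1, 7.4]
gripper_width: -0.001
```

>>> send_rows --deltas '[255,0,0,0.001,0,255,0,0,0,0,255,0,0,0,0]'

```text
time: 57.25
ee_pos: [556.8, 181.8, 138.5]
tool_rot: [0.096, 1.578, -0.096]
ft_force: [-12.9, 3.7, 9.2]
gripper_width: 0.002
```

>>> send_rows --deltas '[255,0,0,0.001,0,255,0,0,0,0,255,0,0,0,0]'

```text
time: 57.55
ee_pos: [556.9, 181.8, 138.5]
tool_rot: [0.096, 1.58, -0.096]
ft_force: [-14.6, 3.3, 11.3]
gripper_width: 0.0
```

Nipped: motion stopped at x=556.8 with the force rising. Back off, rise and check; also measure the motor's clearance for the lever swing.

>>> send_rows --deltas '[255,0,0,-0.005,0,255,0,0,-0.008,0,255,0,0,-0.008,0,255,-0.03,0,0,0,255,-0.05,0,0,0,255,-0.05,0,0,0,255,-0.05,0,0.03,0,255,0,0,0.04,0]'

```text
time: 58.35
ee_pos: [609.5, 176.7, 320.5]
tool_rot: [0.097, 1.556, -0.092]
ft_force: [1.0, 0.8, 0.8]
gripper_width: -0.0
```

>>> send_rows --deltas '[255,0,0,0.04,0,255,0,0,0.01,0,255,0,0,0,0]'

```text
time: 58.65
ee_pos: [657.7, 169.1, 311.2]
tool_rot: [0.096, 1.569, -0.096]
ft_force: [-1.1, 0.4, -0.3]
gripper_width: 0.001
```

```bash
python3 - <<'E'
from h import *
restcheck("pics/w12.png")
u=np.array([.993,-.1184]);v=np.array([.1184,.993])
for n in("wrist","side","top"):
    P=cam(n)["P"];U=P[...,:2]@u;V=P[...,:2]@v
    for z0,z1 in((120,150),(150,180),(180,215),(215,260)):
        m=(V>292)&(V<390)&(U>560)&(U<760)&(P[...,2]>z0)&(P[...,2]<z1)
        if m.sum()>5: print(n,z0,z1,m.sum(),np.percentile(U[m],[.5,2,10]).round(1))
    if n=="side":
        hsv=cv2.cvtColor(cam("side")["img"],cv2.COLOR_BGR2HSV)
        m=(cv2.inRange(hsv,(0,100,30),(10,255,255))>0)&(abs(U-545)<45)&(abs(V-330)<30)&(P[...,2]>140); print("ball side",m.sum(),np.percentile(U[m],[2,98]),np.percentile(V[m],[2,98]),np.percentile(P[m][:,2],[2,98]))
E
```

```text
plate u,v (array([585.4, 644. ]), array([212.7, 282. ]), np.float64(149.7), 4789)
grip top (array([633.1, 645.3]), array([225.9, 268.5]), np.float64(219.3), 1245)
grip face (array([632.9, 658.2]), array([226.5, 268.1]), np.float64(187.4), 827)
stop top (array([617.1, 633.6]), array([232.6, 262.3]), np.float64(157.8), 783)
knob (array([543.8, 562.6]), array([237.6, 256.2]), np.float64(139.1), 487)
ball [560.1 251.9 164.7] [587.1 277.  183.5] (array([526.4, 551.5]), array([318.4, 342.8]), np.float64(178.6), 1225)
t=58.7 p=[656.2 169.4 311.1] jawyaw=83.0 q6=-1.30 shift=[0. 0. 0.]
wrist 120 150 1002 [560.3 655.3 655.8]
wrist 150 180 3176 [655.7 656.2 657. ]
wrist 180 215 7974 [665.3 666.1 669.7]
side 120 150 80 [597.8 654.4 655.2]
side 150 180 189 [654.7 655.3 656.2]
side 180 215 713 [663.  664.8 669.8]
side 215 260 76 [697.8 699.  709.9]
ball side 81 [524.97222711 545.64363153] [327.16252058 347.71208561] [166.953186   185.45376843]
top 120 150 30 [654.6 654.6 655.1]
top 150 180 134 [654.8 654.9 656.1]
top 180 215 212 [663.1 664.6 668.8]
```

Rest moved 8.5 mm and the gauge is still seated and upright. The ball is at u≈539, v≈330.5, motor front at u=655, so there is room. Now push the clamp ball over.

>>> send_rows --deltas '[255,0,0.0212,-0.033,0,255,0,0.0212,-0.033,0,255,0,0.0212,-0.033,0,255,0,0.021,-0.033,0,255,0.04,0,0,0,255,0.04,0,0,0,255,0.04,0,0,0,255,0.013,0,0,0]'

```text
time: 59.7
ee_pos: [532.2, 268.8, 175.6]
tool_rot: [0.093, 1.575, -0.097]
ft_force: [0.2, -0.4, 0.6]
gripper_width: 0.001
```

>>> send_rows --deltas '[255,0,0,0,0,255,0,0,0.01,0,255,0,0,0.01,0,255,0,0,0.01,0,255,0,0,0.01,0,255,0,0,0.01,0,255,0,0,0,0]'

```text
time: 60.4
ee_pos: [587.8, 263.3, 179.3]
tool_rot: [0.097, 1.566, -0.096]
ft_force: [-0.3, 0.6, 0.3]
gripper_width: 0.0
```

>>> send_rows --deltas '[255,0,0,0.01,0,255,0,0,0.01,0,255,0,0,0.01,0,255,0,0,0.005,0,255,0,0,0,0]'

```text
time: 60.9
ee_pos: [621.4, 259.1, 178.8]
tool_rot: [0.096, 1.568, -0.096]
ft_force: [-0.1, -0.6, -0.1]
gripper_width: 0.003
```

>>> send_rows --deltas '[255,0,0,0.004,0,255,0,0,0.004,0,255,0,0,0,0]'

```text
time: 61.2
ee_pos: [628.6, 258.2, 179.0]
tool_rot: [0.096, 1.569, -0.096]
ft_force: [-0.1, -0.4, 0.7]
gripper_width: 0.0
```

```bash
cat >> h.py <<'E'
def ball():
    u=np.array([.993,-.1184]);v=np.array([.1184,.993])
    for n in("side","top","wrist"):
        c=cam(n);P=c["P"];hsv=cv2.cvtColor(c["img"],cv2.COLOR_BGR2HSV);U=P[...,:2]@u;V=P[...,:2]@v
        m=(cv2.inRange(hsv,(0,100,30),(10,255,255))>0)&(U>500)&(U<655)&(abs(V-330)<40)&(P[...,2]>130)&(P[...,2]<200)
        if m.sum()>8: print(n,m.sum(),np.percentile(U[m],[2,98]).round(1),np.percentile(V[m],[2,98]).round(1),np.percentile(P[m][:,2],[2,98]).round(1))
E
python3 - <<'E'
from h import *
ball()
E
```

```text
side 36 [606.7 625.5] [338.6 348. ] [158.7 176.4]
wrist 239 [616.4 628.7] [328.3 332.9] [173.8 178.3]
```

>>> send_rows --deltas '[255,0,0,0.003,0,255,0,0,0.002,0,255,0,0,0,0]'

```text
time: 61.65
ee_pos: [631.1, 258.0, 178.9]
tool_rot: [0.096, 1.573, -0.096]
ft_force: [-7.0, 1.2, 3.2]
gripper_width: -0.003
```

>>> send_rows --deltas '[255,0,0,0.003,0,255,0,0,0.002,0,255,0,0,0,0]'

```text
time: 61.95
ee_pos: [631.7, 257.9, 178.7]
tool_rot: [0.095, 1.582, -0.096]
ft_force: [-18.6, 2.6, 11.1]
gripper_width: -0.001
```

At its stop (18.6 N). Back off, rise, and check all.

>>> send_rows --deltas '[255,0,0,-0.015,0,255,0,0,-0.025,0,255,-0.03,0,0,0,255,-0.05,0,0,0,255,-0.05,0,0,0,255,-0.03,0,0,0,120,0,-0.028,0.027,0,0,0,-0.028,0.027,0]'

```text
time: 62.75
ee_pos: [646.6, 200.2, 341.9]
tool_rot: [0.095, 1.564, -0.092]
ft_force: [0.6, -0.1, -0.4]
gripper_width: 0.329
```

>>> send_rows --deltas '[0,0,-0.0275,0.027,0,0,0,0,0,0,0,0,0,0,0]'

```text
time: 63.05
ee_pos: [669.4, 168.5, 339.0]
tool_rot: [0.097, 1.568, -0.097]
ft_force: [0.6, 0.2, -1.0]
gripper_width: 0.848
```

```bash
python3 - <<'E'
from h import *
restcheck("pics/w13.png"); ball()
u=np.array([.993,-.1184]);v=np.array([.1184,.993]);p=ctrl.read_state()["ee_pos"];print(p[:2]@u,p[:2]@v,ctrl.read_state()["gripper_width"])
E
```

```text
plate u,v (array([585.3, 644.4]), array([212.7, 282.1]), np.float64(149.7), 4090)
grip top (array([633.4, 644.7]), array([226.2, 269. ]), np.float64(219.3), 1010)
grip face (array([633.1, 634.5]), array([226.6, 267.8]), np.float64(186.8), 506)
stop top (array([617.2, 633.9]), array([233.1, 262.1]), np.float64(157.7), 667)
knob (array([544.1, 562.4]), array([237.9, 256.2]), np.float64(139.0), 408)
ball [642.8 242.5 145.4] [668.6 268.9 177.4] (array([608.3, 633.7]), array([318.8, 344.4]), np.float64(172.8), 795)
t=63.1 p=[668.7 169.3 339. ] jawyaw=83.0 q6=-1.30 shift=[0. 0. 0.]
side 80 [607.4 627.9] [325.  349.5] [158.8 179.7]
top 60 [610.3 632.3] [319.2 342.1] [161.3 178.8]
wrist 786 [609.2 631.9] [319.3 342.3] [162.9 176.8]
643.2702294803281 248.25189715953235 1.0001453982027277
```

Clamp ball now at u≈620.5 with its top at 178 (centre ~164, i.e. locked). Rest unchanged. Regrip the gauge and draw it out.

>>> send_rows --deltas '[0,0.03,-0.0005,-0.0042,0,0,0.04,0,0,0,0,0.035,0,0,0,0,0.02,0,0,0,0,0.0095,0,0,0,0,0,0,0,0,0,0,0,0,0]'

```text
time: 63.95
ee_pos: [665.1, 169.8, 205.8]
tool_rot: [0.095, 1.567, -0.095]
ft_force: [-0.3, 0.1, -0.1]
gripper_width: 1.002
```

>>> send_rows --deltas '[40,0,0,0,0,80,0,0,0,0,120,0,0,0,0,160,0,0,0,0,160,0,0,0,0,160,0,0,0,0]'

```text
time: 64.55
ee_pos: [665.0, 169.6, 205.7]
tool_rot: [0.096, 1.567, -0.095]
ft_force: [-0.0, 0.9, 5.5]
gripper_width: 0.506
```

```bash
python3 - <<'E'
from h import *
plan()
c=cam("wrist");P=c["P"];s,M=axes();T=(P-s["ee_pos"])@M
g=T[(T[...,0]>44)&(T[...,0]<52)&(abs(T[...,1])<40)&(abs(T[...,2])<40)]; print("stop",np.percentile(g,[1,99],axis=0).round(1))
print(s["ft_force"],s["gripper_width"])
E
```

```text
t=64.5 p=[665.  169.6 205.7] jawyaw=83.0 q6=-1.30 shift=[0. 0. 0.]
stop [[ 44.4 -14.7 -23.4]
 [ 51.1  14.7  -6.1]]
[-1.43382243  1.18587304  5.85225721] 0.5075926495333415
```

>>> send_rows --deltas '[160,-0.008,0,0,0,160,-0.012,0,0,0,160,-0.015,0,0,0,160,-0.015,0,0,0,160,-0.03,0,0,0,160,-0.04,0,0,0,160,-0.03,0,0,0,160,0,0,0,0]'

```text
time: 65.4
ee_pos: [666.0, 169.8, 362.0]
tool_rot: [0.097, 1.56, -0.093]
ft_force: [1.2, 0.1, -1.6]
gripper_width: 0.51
```

>>> send_rows --deltas '[160,0,0,0,0,160,0,0,0,0]'

```text
time: 65.6
ee_pos: [663.2, 169.2, 353.3]
tool_rot: [0.095, 1.572, -0.096]
ft_force: [-0.5, -0.3, -2.1]
gripper_width: 0.508
```

```bash
python3 - <<'E'
from h import *
restcheck()
c=cam("wrist");P=c["P"];s,M=axes();T=(P-s["ee_pos"])@M
g=T[(T[...,0]>44)&(T[...,0]<52)&(abs(T[...,1])<40)&(abs(T[...,2])<40)]; print("stop",np.percentile(g,[1,99],axis=0).round(1))
plan((482.9,420.0),330,92.9)
E
```

```text
plate u,v (array([585.6, 644.5]), array([212.9, 282.1]), np.float64(149.7), 4759)
knob (array([544.1, 562.5]), array([237.9, 256.3]), np.float64(139.2), 366)
ball [642.5 242.5 144.5] [668.8 268.2 178.2] (array([608.2, 632.9]), array([318.8, 343.7]), np.float64(172.8), 711)
t=65.7 p=[663.2 169.2 352.8] jawyaw=83.0 q6=-1.30 shift=[0. 0. 0.]
stop [[ 44.7 -14.7 -23.5]
 [ 51.3  14.6  -6.2]]
t=65.7 p=[663.3 169.1 352.6] jawyaw=83.0 q6=-1.30 shift=[ 0.0232  0.2271 -0.2094] turn=-0.172 (q6 sign: check) shift_if_turned_first=[ 0.0226  0.2597 -0.1675]
```

Rest and clamp unchanged, gauge out. Back to the block, then measure the slot from above.

>>> send_rows --deltas '[160,0,0.0324,-0.0299,0,160,0,0.0324,-0.0299,0,160,0,0.0324,-0.0299,0,160,0,0.0324,-0.0299,0,160,0,0.0324,-0.0299,0,160,0,0.0324,-0.0299,0,160,0,0.0327,-0.03,0,160,0,0,0,-0.086]'

```text
time: 66.5
ee_pos: [479.7, 424.2, 353.1]
tool_rot: [0.024, 1.575, -0.022]
ft_force: [0.1, -1.1, -1.5]
gripper_width: 0.501
```

>>> send_rows --deltas '[160,0.03,0,0,-0.086,160,0.04,0,0,0,160,0.02,0,0,0,160,0,0,0,0,160,0,0,0,0]'

```text
time: 67.0
ee_pos: [484.0, 419.9, 264.1]
tool_rot: [-0.04, 1.572, 0.039]
ft_force: [0.1, 0.3, -1.2]
gripper_width: 0.506
```

```bash
python3 - <<'E'
from h import *
c=cam("wrist");P=c["P"];cv2.imwrite("pics/w14.png",c["img"]);np.savez("w14.npz",P=P,img=c["img"])
plan((482.9,420.0),109.4,92.9)
s,M=axes();T=(P-s["ee_pos"])@M
b=(abs(P[...,2]-55)<3.5)&(abs(P[...,0]-480)<60)&(abs(P[...,1]-418)<60)
n,l,st,_=cv2.connectedComponentsWithStats(b.astype(np.uint8)); k=1+np.argmax(st[1:,4]); m=l==k; print("block",st[k],cv2.minAreaRect(P[m][:,:2].astype(np.float32)))
d=np.load("w9.npz")["P"]; bb=(abs(d[...,2]-55)<3.5)&(abs(d[...,0]-480)<60)&(abs(d[...,1]-418)<60)
n,l,st,_=cv2.connectedComponentsWithStats(bb.astype(np.uint8)); k=1+np.argmax(st[1:,4]); print("block w9",st[k],cv2.minAreaRect(d[l==k][:,:2].astype(np.float32)))
q=T[m]; print("block tool",np.percentile(q,[.5,99.5],axis=0).round(1))
g=T[(T[...,0]>44)&(T[...,0]<52)&(abs(T[...,1])<40)&(abs(T[...,2])<40)]; print("stop",np.percentile(g,[1,99],axis=0).round(1))
E
```

```text
t=67.0 p=[484.7 420.4 265.3] jawyaw=92.9 q6=-1.01 shift=[ 0.1559 -0.0004 -0.0019] turn=-0.000 (q6 sign: check) shift_if_turned_first=[ 0.1559 -0.0003 -0.0018]
block [ 238  152   85   66 4309] ((480.9527587890625, 419.7872619628906), (64.31423950195312, 80.33802032470703), 2.9913699626922607)
block w9 [ 239  158   85   69 3189] ((480.97607421875, 419.8039245605469), (64.48554229736328, 80.07400512695312), 2.7962396144866943)
block tool [[208.7 -40.2 -35.9]
 [213.   39.1  27.4]]
stop [[ 44.4 -15.6 -24.2]
 [ 51.   14.3  -7. ]]
```

View pics/w14.png

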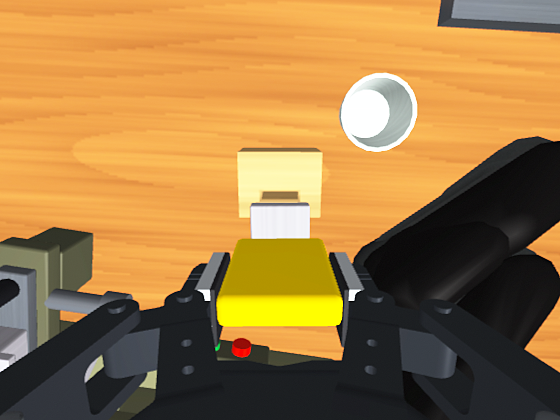

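Block slot at (280,196), directly ahead of the blade; tool-frame numbers agree within ~0.5 mm. Lower it in, watching the force.

>>> send_rows --deltas '[160,0.03,0,-0.0005,0,160,0.04,0,0,0,160,0.03,0,0,0,160,0.01,0,0,0,160,0,0,0,0,160,0,0,0,0]'

```text
time: 67.65
ee_pos: [485.1, 421.0, 156.7]
tool_rot: [-0.038, 1.568, 0.041]
ft_force: [-0.1, -0.2, -1.0]
gripper_width: 0.508
```

>>> send_rows --deltas '[160,0.004,0,0,0,160,0.004,0,0,0,160,0.004,0,0,0,160,0,0,0,0,160,0,0,0,0]'

```text
time: 68.15
ee_pos: [483.6, 420.0, 142.5]
tool_rot: [-0.04, 1.571, 0.039]
ft_force: [-0.6, 0.1, -1.4]
gripper_width: 0.506
```

>>> send_rows --deltas '[160,0.008,0,0,0,160,0.008,0,0,0,160,0.008,0,0,0,160,0,0,0,0]'

```text
time: 68.55
ee_pos: [482.7, 419.3, 116.7]
tool_rot: [-0.041, 1.573, 0.038]
ft_force: [0.3, 0.5, -2.3]
gripper_width: 0.503
```

>>> send_rows --deltas '[160,0.005,0,0,0,160,0.002,0,0,0,160,0,0,0,0,160,0,0,0,0]'

```text
time: 68.95
ee_pos: [483.8, 420.2, 111.7]
tool_rot: [-0.039, 1.57, 0.04]
ft_force: [0.2, 0.2, -1.4]
gripper_width: 0.507
```

>>> send_rows --deltas '[160,0.002,0,0,0,160,0,0,0,0,160,0,0,0,0]'

```text
time: 69.25
ee_pos: [484.1, 420.4, 110.8]
tool_rot: [-0.039, 1.569, 0.04]
ft_force: [-1.5, -0.6, 6.2]
gripper_width: 0.511
```

>>> send_rows --deltas '[110,0,0,0,0,80,0,0,0,0,50,0,0,0,0,50,0,0,0,0,20,-0.02,0,0,0,0,-0.04,0,0,0,0,-0.05,0,0,0,0,-0.05,0,0,0]'

```text
time: 70.05
ee_pos: [483.2, 419.7, 270.6]
tool_rot: [-0.04, 1.572, 0.039]
ft_force: [0.8, 1.0, -0.4]
gripper_width: 0.998
```

>>> send_rows --deltas '[0,0,0,0,0,0,0,0,0,0,0,0,0,0,0]'

```text
time: 70.35
ee_pos: [482.9, 419.5, 268.2]
tool_rot: [-0.04, 1.573, 0.039]
ft_force: [-0.3, -0.6, -0.3]
gripper_width: 0.999
```

```bash
python3 - <<'E'
from h import *
P=cam("wrist")["P"]; plan()
def rr(n,m): q=P[m]; r=cv2.minAreaRect(q[:,:2].astype(np.float32)); print(n,len(q),r,np.median(q[:,2]).round(1))
near=(abs(P[...,0]-480)<50)&(abs(P[...,1]-419)<45)
rr("grip top",near&(P[...,2]>120)&(P[...,2]<132)); rr("stop",near&(P[...,2]>58)&(P[...,2]<68)); 
ball()
c=cam("top");P=c["P"];cv2.imwrite("pics/t4.png",c["img"])
for n,(x,y) in dict(brass=(613,-28),steel=(617,-128),nylon=(618,-233),mallet=(619,-333)).items():
    m=(abs(P[...,0]-x)<45)&(abs(P[...,1]-y)<32)&(P[...,2]>198)&(P[...,2]<235); rr(n,m)
u=np.array([.993,-.1184]);v=np.array([.1184,.993])
b=(abs(P[...,2]-150)<7)&(abs(P[...,0]-635)<60)&(abs(P[...,1]-173)<50); n,l,st,_=cv2.connectedComponentsWithStats(b.astype(np.uint8)); k=1+np.argmax(st[1:,4]); q=P[l==k]; print("plate top cam u",np.percentile(q[:,:2]@u,[1,99]))
E
```

```text
t=70.4 p=[482.7 419.3 267.6] jawyaw=92.9 q6=-1.01 shift=[0. 0. 0.]
grip top 821 ((482.5352783203125, 420.67047119140625), (11.698494911193848, 43.62858963012695), 3.2577555179595947) 124.3
stop 574 ((469.2174987792969, 423.06134033203125), (16.966297149658203, 34.99209213256836), 3.1645655632019043) 62.7
side 79 [607.9 628.6] [325.5 347. ] [157.8 180.4]
top 63 [608.6 632.2] [318.9 341.7] [161.8 178.6]
wrist 560 [607.5 618.6] [327.2 345.9] [156.2 172.6]
brass 267 ((611.2113037109375, -28.316024780273438), (79.08316040039062, 25.329084396362305), 1.0917792320251465) 208.3
steel 250 ((611.048583984375, -133.62403869628906), (77.32962799072266, 30.90382194519043), 2.6020922660827637) 209.7
nylon 327 ((617.0079956054688, -232.39259338378906), (30.194063186645508, 81.31832122802734), 89.91316223144531) 214.9
mallet 301 ((619.6100463867188, -332.939208984375), (34.20841979980469, 64.06768798828125), 0.9508564472198486) 219.4
plate top cam u [584.95962921 650.54558228]
```

View pics/t4.png

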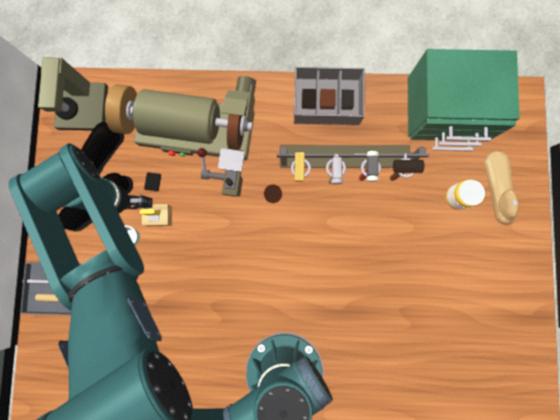

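Everything checks out: the gauge is home (grip top 124.3 mm, 124.4 at the start), three hammers hang in rings 0–2, the ball is over towards the wheel, and tin and cup are standing. Handing in.

```bash
python3 -c "
from h import *
print(ctrl.hand_in()); print(ctrl.read_state()['time'])"
```

```text
the job is handed in; nothing more can be done
None
the job is handed in; nothing more can be done
```

I finished the whole job and handed it in at about 70 s of the 210 s allowed; the hand-in reported no verdict. My last checks found nothing out of place.

- **Hammers:** All three were present. I gripped each by the ends of its head and turned its handle down by hooking it under a ring rim. They now hang with brass in ring 0, steel in ring 1 and nylon in ring 2. Head tops measure 208, 210 and 215 mm, so the head undersides are at about 184–185 mm against the ring top of 185. All are near ring centre; the mallet still hangs in its ring, and the tin and the cup are still standing.
- **Rest and clamp:** I lowered the gauge until its stop sat on the rest, then pushed the knob. The rest moved about 8.5 mm, from a gap of about 13 mm, and stopped moving while the force kept rising. I took that as the blade being nipped. I pushed the clamp lever to its stop (18.6 N) with the gauge still in. The plate edge read the same to within about 0.5 mm after locking and after drawing the gauge out. The gap by camera is about 4.6 mm, give or take 1 mm; the 4 mm blade sets it.
- **Gauge:** It is back in its block. The grip top is at 124.3 mm, against 124.4 mm at the start, and its position matches within about 1 mm.

**What went wrong or disagreed:**
- My first idea, easing the grip so the nylon hammer could pivot, dropped it flat from about 70 mm. I picked it up again with no harm seen.
- On the steel hammer the jaws closed past its thin pein onto the shoulder of the head. It still held.
- The side camera placed the rings about 4 mm differently in y from the top and wrist cameras. I relied on the wrist camera.

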